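# Clip the pasta box shut and put it away

## Task

The pasta box on the kitchen scale has its lid laid on, but the four orange clips are still open. Take the box by its walls (the lid is loose), set it down in the middle of the green mat and let go, and there fold all four clips fully home around the rim. Then carry it by the handle on its lid and lower it into the wooden tray until it stands flat on the floor of the tray; keep it level, do not drop it, keep the lid on and leave the bowl, cup, jar, bottle, spoon and spatula where they are.

Things in the scene. Friction and masses are not known exactly. Their poses are not given: they have to be found in the camera images.
- box: clear plastic box with pasta inside, 182 (x) x 52 (y) x 66 mm high, 0.3 to 0.52 kg, upright walls. A rim round the top 7 mm of its height sticks out 4 mm all round. Origin: centre of its underside, z up. Starts on the scale, within 0.45 rad of the world x axis. The middle 65 mm of both long walls is free of clips: grip across the 52 mm there. Until clipped, the lid just lies on it.
- lid: blue lid on the box, 190 x 60 x 6 mm plate, 0.16 kg, with an 8 mm deep plug loosely inside the box. Origin: centre of the plate's underside, 66 mm above the box's underside when seated; axes as the box's. Four orange clips are hinged on its edge: one on each short end, two on the long sides, diagonally opposite.
- lid_handle (a point): middle of the handle's blue grip bar: 80 mm long (lid's x), 14 mm wide (y), 16 mm high, on two posts. The point is 26 mm above the lid's underside (20 mm above the plate's top, 92 mm above the box's underside); the bar's top is 8 mm higher. With all clips folded it carries lid and box together.
- clip_near (a joint): angle of the orange clip on the lid's short end nearer the robot: 0 = fully home, hanging down flat along the box, its tooth under the rim; pi/2 = straight out to the lid's -x; more = up and out. Hinge line at (-97.5, 0, 3) mm in the lid's frame, along that edge. Stiff hinge (0.025 N m, about 1 N at the tip), stays where left; range 0 to 2.5, starts 1.5 to 2.1.
- clip_near_tip (a point): middle of that clip's free edge, 36 mm from its hinge line; the clip is a flap 34 mm wide, 4 mm thick. Folded, its outer face is 2 mm outside the hinge line and its free edge 33 mm above the box's underside.
- clip_far (a joint): angle of the orange clip on the lid's short end farther from the robot: 0 = fully home, hanging down flat along the box, its tooth under the rim; pi/2 = straight out to the lid's +x; more = up and out. Hinge line at (97.5, 0, 3) mm in the lid's frame, along that edge. Stiff hinge (0.025 N m, about 1 N at the tip), stays where left; range 0 to 2.5, starts 1.5 to 2.1.
- clip_far_tip (a point): middle of that clip's free edge, 36 mm from its hinge line; the clip is a flap 34 mm wide, 4 mm thick. Folded, its outer face is 2 mm outside the hinge line and its free edge 33 mm above the box's underside.
- clip_left (a joint): angle of the orange clip on the lid's left long side (+y), towards the far end: 0 = fully home, hanging down flat along the box, its tooth under the rim; pi/2 = straight out to the lid's +y; more = up and out. Hinge line at (55, 32.5, 3) mm in the lid's frame, along that edge. Stiff hinge (0.025 N m, about 1 N at the tip), stays where left; range 0 to 2.5, starts 1.5 to 2.1.
- clip_left_tip (a point): middle of that clip's free edge, 36 mm from its hinge line; the clip is a flap 40 mm wide, 4 mm thick. Folded, its outer face is 2 mm outside the hinge line and its free edge 33 mm above the box's underside.
- clip_right (a joint): angle of the orange clip on the lid's right long side (-y), towards the near end: 0 = fully home, hanging down flat along the box, its tooth under the rim; pi/2 = straight out to the lid's -y; more = up and out. Hinge line at (-55, -32.5, 3) mm in the lid's frame, along that edge. Stiff hinge (0.025 N m, about 1 N at the tip), stays where left; range 0 to 2.5, starts 1.5 to 2.1.
- clip_right_tip (a point): middle of that clip's free edge, 36 mm from its hinge line; the clip is a flap 40 mm wide, 4 mm thick. Folded, its outer face is 2 mm outside the hinge line and its free edge 33 mm above the box's underside.
- scale: flat white kitchen scale with a steel platform, 210 x 140 mm, 26 mm high, fixed; origin: centre of its underside. The box stands on it at the start, about centred.
- mat: thin green mat, 240 (x) x 130 (y) x 3 mm thick, fixed to the table; origin: centre of its underside. The place to work on the clips.
- tray: wooden storage tray, open at the top, fixed: 228 (x) x 94 (y) mm outside, 47 mm high, walls and floor 6 mm thick, so inside 216 x 82 mm with the floor 6 mm above its underside. Origin: centre of its underside, x along its length. The closed box is 199 x 69 mm over its folded clips; fingers do not fit between box and tray walls.
- bowl: steel mixing bowl, 150 mm across, 70 mm high, a loose bystander, to be left alone; origin: centre of its underside.
- soap_bottle: small yellow soap bottle, 60 mm across, 130 mm high, a loose bystander, to be left alone; origin: centre of its underside.
- spice_jar: amber spice jar, 72 mm across, 110 mm high, a loose bystander, to be left alone; origin: centre of its underside.
- cup: white cup, 72 mm across, 70 mm high, a loose bystander, to be left alone; origin: centre of its underside.
- wooden_spoon: wooden spoon, 220 mm long, a loose bystander, to be left alone; origin: within its length, it lies flat.
- spatula: spatula with black handle, 240 mm long, a loose bystander, to be left alone; origin: within its length, it lies flat.
There are look-alikes about, which are no part of the job. Leave any pink look-alike of the lid alone.

How it is judged:
By the outcome, as a careful person would: the job done as asked, in the order asked, and still so for the second after the job is handed in, with the robot touching nothing.
It also fails if it takes over 72 s, if anything falls off the work surface, if the arm or the gripper's body presses on something with over 40 N, if the wrist force passes 120 N, or if a joint passes its speed limit or range.

## Robot

A 6-joint arm with a two-finger parallel gripper is mounted at the origin on the work surface. World frame = base frame: x ahead of the robot, y to its left, z up, the work surface at z = 0. Lengths are in m, angles in rad, forces in N, time in s.
With the tool pointing down it reaches from about 0.35 to 0.775 m from the base axis. Payload 7.3 kg.
Tool frame: the origin (TCP) lies between the finger pads; the fingertips stand 25 mm ahead of it and the grasp point (between the pads) lies 6 mm ahead of it; y points along the fingers, z is the direction in which the jaws open and shut, and the axes are right-handed (so a half turn about y gives the same grasp; the last joint's range is limited). The gripper opens to 92 mm and grips with 3 to 60 N. Pads are 19 mm wide; open, the fingers measure 130 mm over their backs; the gripper's body (75 mm by 190 mm) begins 47 mm behind the grasp point.
Start: joints at [1.014, 0.342, 1.524, -0, 1.275, -0.146], TCP at [0.21, 0.481, 0.252] pointing down, gripper open.
Joint ranges: [-2.53, 2.53], [-0.77, 2.02], [0.04, 2.7], [-1, 4.14], [0.28, 2.66], [-3.11, 3.11]. Speed limits (rad/s): [2.57, 2.57, 3.14, 3.14, 3.14, 3.14].

## Interface

Orientations are given as [roll, pitch, yaw] about the fixed x, y, z axes, in that order (R = Rz(yaw) Ry(pitch) Rx(roll)).
In Python, from cell import sensors, read_camera, hand_in gives the robot as it stands. The module is installed in compiled form; this text tells all that it offers.
- The arm moves only by the tool send_rows, never from a script. Its argument "motion" is a list that holds one entry, the list of rows, each a list of 4 numbers: the shift along the tool's x, y, z in m, then the turn about the tool's y in degrees. In form: [[[tx, ty, tz, twist], ...]]. A call has 1 to 8 rows; each row is the pose to reach, as a shift and turn from the pose measured when the call began, along the tool's axes at that moment; what a row does not reach only later rows make up. A row lasts 1/10 s, in which the tool goes at most 50 mm and 8.59 degrees, less where a joint would pass 70% of its speed; a pose out of reach is approached as far as the arm can. A call with a gripper value outside its range is refused whole. "gripper" is the opening, from 0 (shut) to 1 (fully open), set as the call begins (left out, the last holds). The fingers move at their own pace and stop on an object; "grip_force" is the grip in N (left out, the last holds). Time passes only in rows, so rows that repeat a pose let the fingers close. It gives the time, the measured TCP pose, the force and the opening at its end, in the units of the state.
- sensors.observe(): the state, without advancing time (a new reading comes with each control period).
- read_camera(name): name is "scene" or "side" or "wrist"; returns a dict with "frame" (400x640x3 uint8, red, green, blue), "fx", "fy", "cx", "cy" (pixels), "extrinsics" (4x4, takes a point from world to camera coordinates). Camera axes: x right, y up, looking along -z (the intrinsics and any distortion apply to the point x, -y, -z); pixel columns grow to the right and rows downward; lengths in m; the calibration is good to about 2 mm. A picture is of the moment at which its call begins. There is no depth.
- hand_in(): hands the job in, once; it reports no verdict.
The state is a dict: "time": time; "qpos": joint angles; "qvel": joint speeds; "joint_efforts": joint torques, N m; "tool_pos": TCP position; "tool_rot": TCP orientation; "contact_force": force on the tool from outside, world axes, zero at the start; "torque": the same for the moment, N m; "opening": finger opening in m.
Only numpy, scipy, OpenCV 4.12 (cv2) and the standard library are available. Lean on these libraries where they do the work, as an engineer would, in place of code of your own. Each camera call takes 0.05 s, during which the arm holds its last target.

## Working session

There is one attempt and no reset: what is moved stays moved. The work goes in short steps, Python scripts to look and compute and a tool call to move; the robot and the scene stay as the last step left them, time stands still between calls to the robot, and variables do not carry over. Pictures are saved under pics/ and viewed, and the job is handed in when it is done.

Besides the shell and the picture viewer there is one more tool, called after ">>>" as name(argument=value, ...) on one line, values as JSON. send_rows: Moves the arm, as the interface text tells. Its arguments: {"type":"object","properties":{"motion":{"type":"array"},"gripper":{"type":"number"},"grip_force":{"type":"number"}},"required":["motion"]}

```bash
mkdir -p pics
cat > h.py <<'E'
import numpy as np, cv2
from cell import sensors, read_camera, hand_in
def snap(n,tag):
    c=read_camera(n); cv2.imwrite(f'pics/{tag}.png',c['frame'][:,:,::-1]); return c
def proj(c,p):
    E=np.array(c['extrinsics']); q=E[:3,:3]@np.array(p)+E[:3,3]
    return np.array([c['cx']+c['fx']*q[0]/-q[2], c['cy']+c['fy']*(-q[1])/(-q[2])])
def ray(c,uv):
    E=np.array(c['extrinsics']); R=E[:3,:3]; o=-R.T@E[:3,3]
    d=R.T@np.array([(uv[0]-c['cx'])/c['fx'],-(uv[1]-c['cy'])/c['fy'],-1.]); return o,d/np.linalg.norm(d)
def onz(c,uv,z):
    o,d=ray(c,uv); return o+d*(z-o[2])/d[2]
E
python3 - <<'E'
from h import *
for n in ['scene','side','wrist']:
    c=snap(n,n+'0'); print(n,{k:v for k,v in c.items() if k not in('frame','extrinsics')}); o,d=ray(c,(320,200)); print(o,d)
print(sensors.observe())
E
```

```text
scene {'fx': 462.6483271755952, 'fy': 462.6483271755952, 'cx': 317.1053142422131, 'cy': 197.1113799213302}
[1.04469162 0.26984746 1.12833904] [-0.43654015 -0.2296022  -0.86989397]
side {'fx': 471.0427365872256, 'fy': 471.0427365872256, 'cx': 324.37072246980705, 'cy': 208.4770233927418}
[ 0.00856542 -0.92826357  0.9801483 ] [ 0.36624006  0.68215418 -0.63287747]
wrist {'fx': 278.4090237145559, 'fy': 278.4090237145559, 'cx': 319.9326805836547, 'cy': 201.1733295528072}
[0.14085543 0.51177444 0.38494285] [ 0.25231454 -0.11070033 -0.96129226]
{'time': 0.15, 'qpos': array([ 1.01399650e+00,  3.42564856e-01,  1.52475948e+00, -8.61951710e-07,
        1.27542623e+00, -1.45970820e-01]), 'qvel': array([ 4.36566677e-08, -2.62983867e-03, -1.23975607e-03, -2.00699675e-03,
        8.66331285e-04,  2.52627967e-04]), 'joint_efforts': array([ 1.32222613e-03, -4.31467295e+01, -2.44352800e+01,  7.17203412e-02,
        5.37502707e-02, -7.74908926e-05]), 'tool_pos': array([0.20949188, 0.48110016, 0.25121678]), 'tool_rot': array([-1.57194205e+00,  1.67606582e-04, -4.10828856e-01]), 'contact_force': array([ 0.11908596,  0.71908797, -1.2089291 ]), 'torque': array([-0.02551711, -0.00198179,  0.04559157]), 'opening': 0.09198901455341359}
```

View pics/scene0.png

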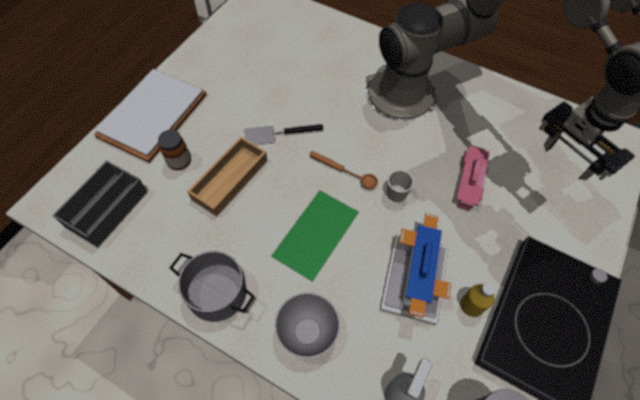

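View pics/side0.png

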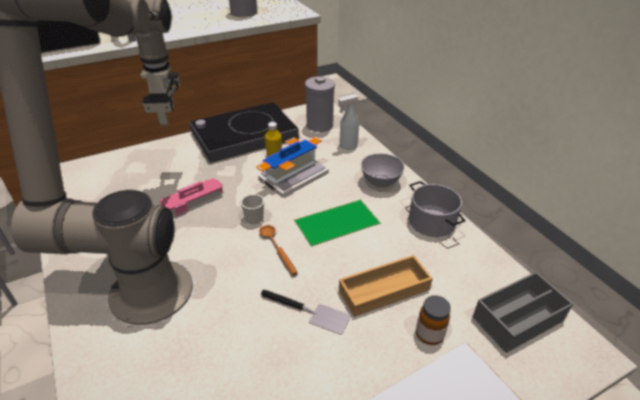

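View pics/wrist0.png

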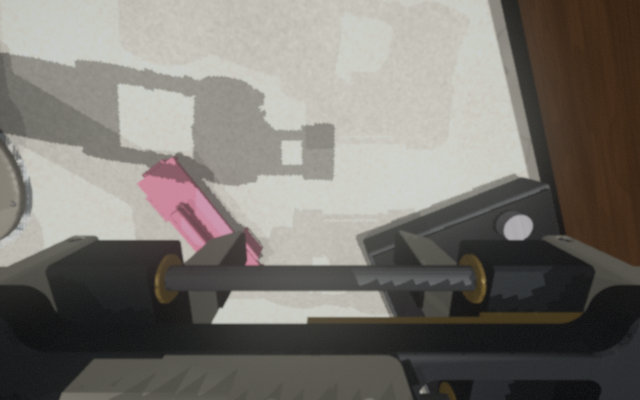

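Scene view, candidates: blue-lidded box on scale (424,263) is the described one; pink look-alike at (473,178); wooden tray (228,177), not the black caddy (102,203); green mat (316,234). Side view agrees: box (291,155), mat (338,222), tray (385,285). Now measuring, with a close crop.

```bash
cat > m.py <<'E'
from h import *
def big(m):
    n,l,s,ce=cv2.connectedComponentsWithStats(m.astype(np.uint8)); k=1+np.argmax(s[1:,4]); return (l==k).astype(np.uint8)
def hsv(c): return cv2.cvtColor(c['frame'],cv2.COLOR_RGB2HSV)
def poly_on(c,m,z):
    cs,_=cv2.findContours(m,cv2.RETR_EXTERNAL,cv2.CHAIN_APPROX_NONE); p=max(cs,key=cv2.contourArea)[:,0].astype(float)
    return np.array([onz(c,q,z)[:2] for q in p])
def rect(pts):
    r=cv2.minAreaRect((pts*1000).astype(np.float32)); b=cv2.boxPoints(r); e=[b[1]-b[0],b[2]-b[1]]; i=np.argmax([np.linalg.norm(x) for x in e])
    a=np.arctan2(e[i][1],e[i][0]); a=(a+np.pi/2)%np.pi-np.pi/2
    return np.round(r[0],1),[round(float(np.linalg.norm(x)),1) for x in (e[i],e[1-i])],round(float(a),3)
E
cat > a.py <<'E'
from m import *
for n in ['scene','side']:
    c=read_camera(n); H=hsv(c); h,s,v=H[...,0].astype(int),H[...,1].astype(int),H[...,2].astype(int)
    g=big((h>50)&(h<80)&(s>120)); print(n,'mat',rect(poly_on(c,g,.003)))
    b=big((h>100)&(h<125)&(s>150)&(v>60)); print('lid',b.sum(),rect(poly_on(c,b,.098)))
    t=(h>8)&(h<22)&(s>110)
    t2=big(t&(v>60)&~((np.indices(h.shape)[1]>300)&(n=='scene'))); print('tray',t2.sum(),rect(poly_on(c,t2,.047)),rect(poly_on(c,t2,.0)))
    o=((h>5)&(h<20)&(s>190)&(v>150)).astype(np.uint8); nn,l,st,ce=cv2.connectedComponentsWithStats(o)
    for k in range(1,nn):
        if st[k,4]>20: print('or',ce[k].round(1),st[k,4],onz(c,ce[k],.1).round(3))
    f=c['frame'][:,:,::-1]
    crop=f[200:330,370:500] if n=='scene' else f[120:200,240:350]
    cv2.imwrite(f'pics/crop_{n}.png',cv2.resize(crop,None,fx=4.5,fy=4.5,interpolation=cv2.INTER_CUBIC))
    crop=f[130:220,180:280] if n=='scene' else f[245:320,330:440]
    cv2.imwrite(f'pics/tray_{n}.png',cv2.resize(crop,None,fx=5,fy=5,interpolation=cv2.INTER_CUBIC))
E
python3 a.py
```

```text
scene mat (array([574.2,  13.1]), [233.2, 122.9], -0.039)
lid 1690 (array([549.9, 296.1]), [187.7, 58.0], 0.281)
tray 1882 (array([ 558.2, -274. ]), [232.1, 106.3], -0.079) (array([ 537. , -297.6]), [242.2, 110.9], -0.079)
side mat (array([571.9,   8.9]), [232.0, 122.1], -0.04)
lid 542 (array([544.2, 292.6]), [183.3, 66.3], 0.264)
tray 19378 (array([ 554.5, 1080.4]), [1401.9, 814.8], -0.002) (array([ 582. , 1181.5]), [1472.5, 855.8], -0.002)
or [314.6 140.6] 27 [0.654 0.318 0.1  ]
or [264.3 166.1] 41 [0.439 0.256 0.1  ]
or [285.7 165.1] 50 [0.503 0.229 0.1  ]
```

View pics/crop_scene.png

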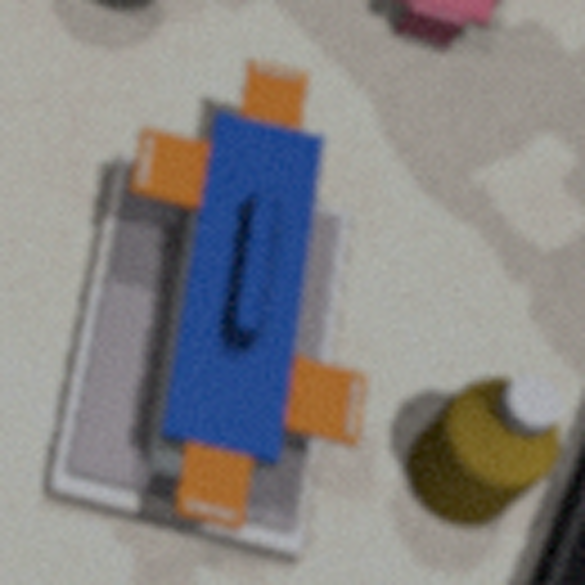

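View pics/crop_side.png

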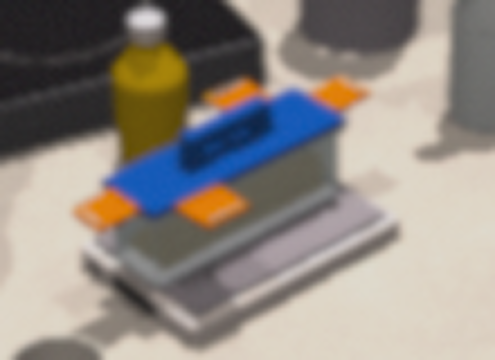

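View pics/tray_scene.png

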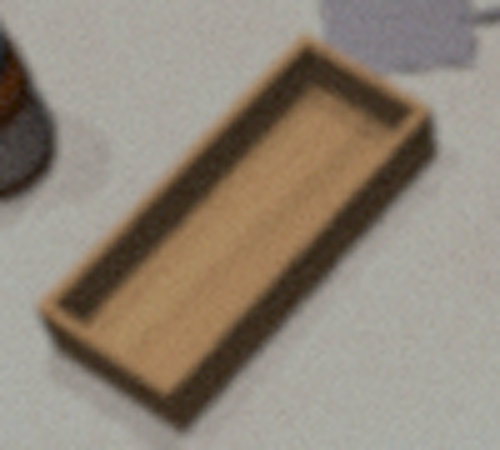

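View pics/tray_side.png

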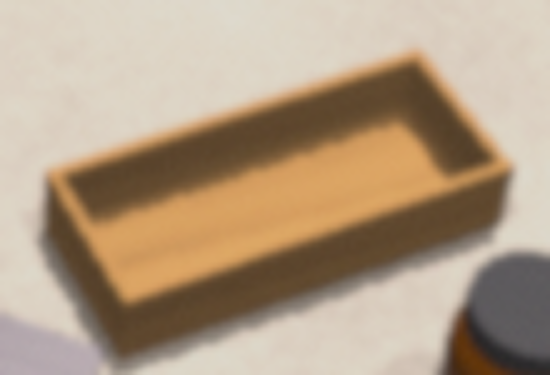

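Crop confirms the blue box with four orange open clips, yellow bottle close on its +y/far side. Now tray corners, bystander positions and clip points.

```bash
cat > b.py <<'E'
from m import *
S=read_camera('scene');D=read_camera('side')
def sc(p): return (370+(p[0]+.5)/4.5-.5,200+(p[1]+.5)/4.5-.5)
def sd(p): return (240+(p[0]+.5)/4.5-.5,120+(p[1]+.5)/4.5-.5)
print('tray scene',[onz(S,(180+a/5,130+b/5),.047)[:2].round(4) for a,b in [(308,38),(432,108),(42,308),(183,400)]])
print('tray side',[onz(D,(330+a/5,245+b/5),.047)[:2].round(4) for a,b in [(50,172),(418,55),(510,165),(125,305)]])
print('lid scene',[onz(S,sc(p),.098)[:2].round(4) for p in [(217,112),(323,135),(166,436),(278,463)]])
print('lid side',[onz(D,sd(p),.098)[:2].round(4) for p in [(103,185),(150,213),(300,88),(347,122)]])
def tri(a,b):
    (o1,d1),(o2,d2)=ray(S,a),ray(D,b); A=np.c_[d1,-d2]; t=np.linalg.lstsq(A,o2-o1,rcond=None)[0]; p,q=o1+t[0]*d1,o2+t[1]*d2
    return ((p+q)/2).round(3),round(float(np.linalg.norm(p-q)),4)
print('near clip tip',tri(sc((277,67)),sd((90,215))))
print('far clip tip',tri(sc((212,517)),sd((352,95))))
print('right clip',tri(sc((143,160)),sd((215,218))))
print('left clip',tri(sc((357,410)),sd((220,97))))
print('bottle cap',tri(sc((533,400)),sd((147,20))))
print('cup',onz(S,(400,180),.07),onz(D,(253,201),.07))
print('bowl',onz(S,(307,318),.07),onz(D,(382,162),.07))
print('jar top',onz(S,(169,140),.11),onz(D,(436,307),.11))
E
python3 b.py
```

```text
tray scene [array([ 0.4364, -0.3152]), array([ 0.4416, -0.2262]), array([ 0.6593, -0.3353]), array([ 0.6668, -0.2364])]
tray side [array([ 0.4419, -0.235 ]), array([ 0.6631, -0.2556]), array([ 0.6579, -0.3428]), array([ 0.4319, -0.3269])]
lid scene [array([0.4652, 0.2432]), array([0.4486, 0.2995]), array([0.6481, 0.2952]), array([0.6323, 0.3503])]
lid side [array([0.4469, 0.2893]), array([0.4632, 0.2412]), array([0.6339, 0.342 ]), array([0.644 , 0.2825])]
near clip tip (array([0.423, 0.26 , 0.098]), 0.0027)
far clip tip (array([0.672, 0.332, 0.087]), 0.0039)
right clip (array([0.507, 0.221, 0.091]), 0.0045)
left clip (array([0.581, 0.376, 0.086]), 0.0001)
bottle cap (array([0.551, 0.446, 0.127]), 0.002)
cup [0.35013991 0.14632812 0.07      ] [0.35245023 0.14216679 0.07      ]
bowl [0.7987312  0.11910192 0.07      ] [0.81718882 0.13583957 0.07      ]
jar top [ 0.5785878  -0.44594033  0.11      ] [ 0.5669732  -0.45681383  0.11      ]
```

>>> send_rows(motion=[[[0.03,0,-0.003,-4],[0.08,-0.01,-0.008,-10],[0.13,-0.02,-0.012,-16],[0.18,-0.03,-0.017,-22],[0.23,-0.03,-0.021,-28],[0.28,-0.03,-0.026,-34],[0.325,-0.03,-0.03,-39.4],[0.36,-0.03,-0.034,-39.4]]])

```text
time: 1.15
tool_pos: [0.5285, 0.3043, 0.2813]
tool_rot: [-1.571, -0.0, 0.278]
contact_force: [0.1, 1.2, 0.2]
opening: 0.0918
```

>>> send_rows(motion=[[[0.025,0,0,0],[0.025,0,0,0],[0.025,0,0,0]]])

```text
time: 1.45
tool_pos: [0.5524, 0.311, 0.2806]
tool_rot: [-1.571, 0.001, 0.277]
contact_force: [0.1, 0.9, -0.3]
opening: 0.0922
```

Run:
```python
from h import *
c=snap('wrist','w1'); s=sensors.observe(); print(s['time'],s['tool_pos'],s['tool_rot'],s['contact_force'])
for p in [(.548,.294,.098),(.548,.294,.126)]: print(proj(c,p))
```

```text
1.5 [0.55180921 0.31134177 0.28093117] [-1.57130388e+00  1.19776075e-03  2.78194987e-01] [ 0.30225205 -0.23073588 -0.51020657]
[306.66964226 179.63138583]
[305.42964948 185.01253734]
```

View pics/w1.png

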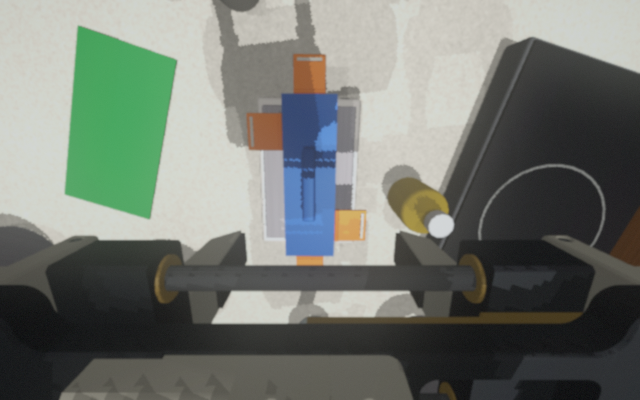

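Wrist picture: lid from (282,94)/(336,94) to (286,255)/(334,255); bottle at (425,205). Measuring the lid and mat from here.

Run:
```python
from m import *
c=read_camera('wrist'); H=hsv(c); h,s,v=[H[...,i].astype(int) for i in range(3)]
b=big((h>100)&(h<125)&(s>110)&(v>50)); print('lid',b.sum(),rect(poly_on(c,b,.098)))
ys,xs=np.where(b)
for y0,y1 in [(100,110),(130,140),(180,190),(225,235),(243,250)]:
    L=[];R=[]
    for y in range(y0,y1):
        x=xs[ys==y]; L.append(onz(c,(x.min()-.5,y),.098)); R.append(onz(c,(x.max()+.5,y),.098))
    L=np.mean(L,0);R=np.mean(R,0); print(y0,L[:2].round(4),R[:2].round(4),((L+R)/2)[:2].round(4),np.linalg.norm(L-R).round(4))
x=xs[(xs>295)&(xs<320)]; m=(xs>295)&(xs<325)
yt=np.median([ys[xs==k].min() for k in range(292,326)]);yb=np.median([ys[xs==k].max() for k in range(292,326)])
print('ends',yt,yb,onz(c,(309,yt-.5),.098),onz(c,(309,yb+.5),.098))
g=big((h>50)&(h<80)&(s>120)); print('mat',rect(poly_on(c,g,.003)))
```

```text
lid 7811 (array([548.3, 297.3]), [187.5, 58.4], 0.268)
100 [0.4753 0.2475] [0.4595 0.3028] [0.4674 0.2752] 0.0575
130 [0.5055 0.2562] [0.4897 0.3117] [0.4976 0.284 ] 0.0577
180 [0.5604 0.2707] [0.5446 0.3259] [0.5525 0.2983] 0.0574
225 [0.6146 0.2856] [0.5988 0.3409] [0.6067 0.3132] 0.0575
243 [0.6359 0.291 ] [0.6202 0.346 ] [0.6281 0.3185] 0.0572
ends 95.0 254.0 [0.45765971 0.27252779 0.098     ] [0.63912306 0.32218462 0.098     ]
mat (array([573.6,  14.3]), [235.9, 126.7], -0.04)
```

>>> send_rows(motion=[[[-0.007,0.03,-0.0125,0.6],[-0.007,0.07,-0.0125,0.6],[-0.007,0.11,-0.0125,0.6],[-0.007,0.14,-0.0125,0.6],[-0.007,0.16,-0.0125,0.6],[-0.007,0.175,-0.0125,0.6],[-0.007,0.185,-0.0125,0.6],[-0.007,0.19,-0.0125,0.6]]])

```text
time: 2.35
tool_pos: [0.5473, 0.2979, 0.091]
tool_rot: [-1.571, 0.001, 0.269]
contact_force: [-0.1, 0.4, 0.4]
opening: 0.092
```

Run:
```python
from h import *
c=snap('wrist','w2'); snap('side','s2'); s=sensors.observe(); print(s['time'],s['tool_pos'],s['tool_rot'],s['contact_force'])
```

```text
2.45 [0.54776898 0.29771636 0.09138022] [-1.57140552e+00  8.84278333e-04  2.68868287e-01] [ 0.95366701  0.25247877 -0.92616275]
```

View pics/w2.png

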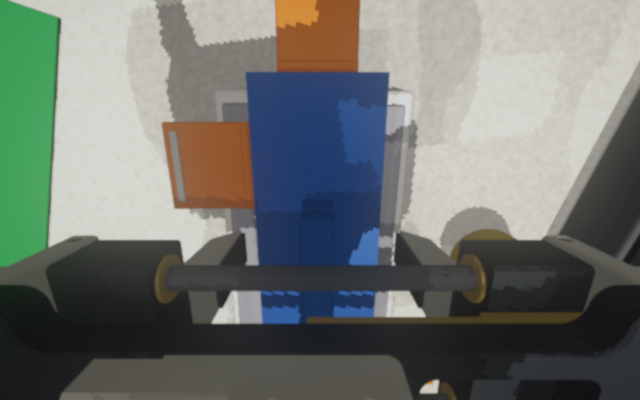

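View pics/s2.png

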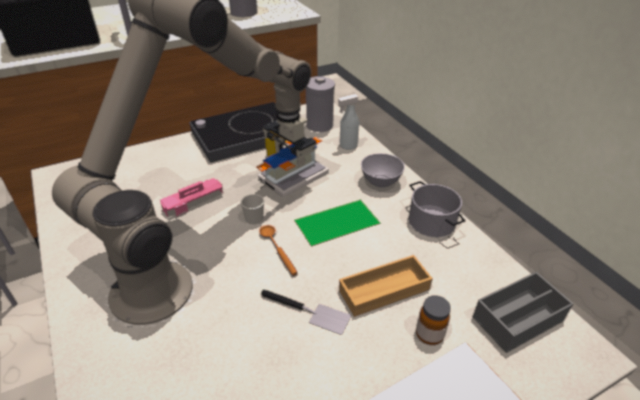

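Centered on the lid (handle column 318, fingers symmetric). Lower 3 mm and close.

>>> send_rows(motion=[[[0,0.002,0,0],[0,0.003,0,0],[0,0.003,0,0],[0,0.003,0,0],[0,0.003,0,0],[0,0.003,0,0],[0,0.003,0,0],[0,0.003,0,0]]], gripper=0, grip_force=25)

```text
time: 3.25
tool_pos: [0.548, 0.2975, 0.0888]
tool_rot: [-1.572, 0.0, 0.269]
contact_force: [0.0, -3.7, 4.2]
opening: 0.0592
```

>>> send_rows(motion=[[[0,0,0,0],[0,0,0,0],[0,0,0,0]]])

```text
time: 3.55
tool_pos: [0.5481, 0.2974, 0.0888]
tool_rot: [-1.572, 0.0, 0.269]
contact_force: [0.4, -2.4, 2.3]
opening: 0.0599
```

Run:
```python
from h import *
c=read_camera('side'); f=c['frame'][100:200,240:350,::-1]; cv2.imwrite('pics/s3.png',cv2.resize(f,None,fx=6,fy=6,interpolation=cv2.INTER_CUBIC))
c=read_camera('scene'); f=c['frame'][200:330,370:500,::-1]; cv2.imwrite('pics/c3.png',cv2.resize(f,None,fx=4.5,fy=4.5,interpolation=cv2.INTER_CUBIC))
s=sensors.observe(); print(s['opening'],s['contact_force'],s['tool_pos'])
```

```text
0.05985702078737644 [ 0.35316537 -2.14214738  2.95228226] [0.54805762 0.29742465 0.08875413]
```

View pics/s3.png

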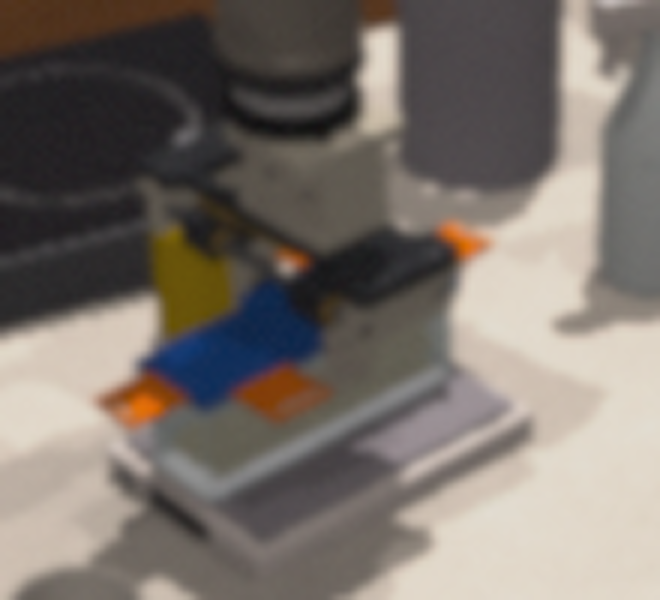

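View pics/c3.png

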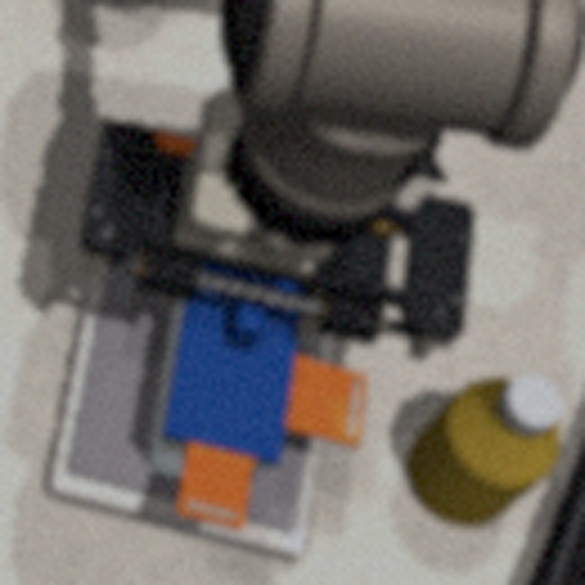

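Opening 60 mm: the pads bear on the rim (pads reach above the rim's lower edge; the handle under the gripper body prevents going much lower). I'll firm the grip and make a small test lift.

>>> send_rows(motion=[[[0,0,0,0],[0,0,0,0],[0,-0.003,0,0],[0,-0.006,0,0],[0,-0.01,0,0],[0,-0.01,0,0],[0,-0.01,0,0]]], grip_force=40)

```text
time: 4.35
tool_pos: [0.548, 0.2975, 0.0987]
tool_rot: [-1.572, 0.0, 0.269]
contact_force: [-0.6, 0.2, -4.8]
opening: 0.06
```

Run:
```python
from h import *
c=read_camera('side'); f=c['frame'][100:200,240:350,::-1]; cv2.imwrite('pics/s4.png',cv2.resize(f,None,fx=6,fy=6,interpolation=cv2.INTER_CUBIC))
s=sensors.observe(); print(s['opening'],s['contact_force'],s['tool_pos'],s['torque'])
```

```text
0.05962853845724724 [ 1.03394295 -0.59881592 -5.48991042] [0.54788927 0.29743788 0.09855812] [0.06969658 0.01128938 0.01177667]
```

View pics/s4.png

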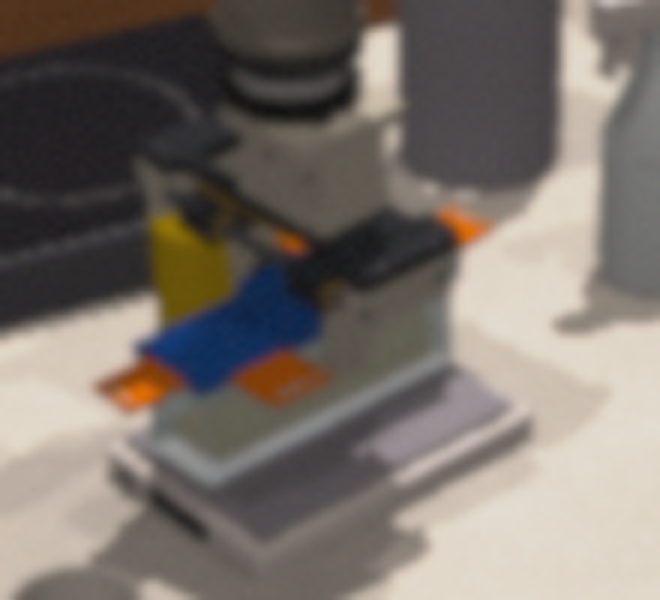

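Lifted cleanly with lid (load ≈5.5 N). Carry to the mat.

>>> send_rows(motion=[[[0,-0.01,0,0],[0,-0.025,0,0],[0,-0.04,-0.005,0],[-0.003,-0.05,-0.018,1],[-0.007,-0.055,-0.038,3],[-0.012,-0.055,-0.064,5],[-0.017,-0.055,-0.092,7],[-0.022,-0.055,-0.12,9]]])

```text
time: 5.2
tool_pos: [0.5584, 0.1742, 0.1542]
tool_rot: [-1.572, 0.0, 0.109]
contact_force: [-0.4, 0.2, -5.0]
opening: 0.0596
```

>>> send_rows(motion=[[[0,0,0,0]]])

```text
time: 5.3
tool_pos: [0.5586, 0.1702, 0.1546]
tool_rot: [-1.574, 0.001, 0.104]
contact_force: [-0.6, 0.6, -5.8]
opening: 0.0597
```

>>> send_rows(motion=[[[0,0,-0.012,1],[0,0,-0.036,2.5],[-0.001,0,-0.064,4],[-0.001,0,-0.092,5.5],[-0.0015,0,-0.12,7],[-0.0015,0,-0.143,8],[-0.0015,0,-0.156,8.3],[-0.0015,0,-0.1585,8.3]]])

```text
time: 6.1
tool_pos: [0.5737, 0.0111, 0.1551]
tool_rot: [-1.574, 0.0, -0.042]
contact_force: [0.8, -0.6, -5.5]
opening: 0.0599
```

Run:
```python
from h import *
c=read_camera('side'); f=c['frame'][130:260,260:400,::-1]; cv2.imwrite('pics/s5.png',cv2.resize(f,None,fx=5,fy=5,interpolation=cv2.INTER_CUBIC))
c=read_camera('scene'); f=c['frame'][150:300,240:400,::-1]; cv2.imwrite('pics/c5.png',cv2.resize(f,None,fx=4,fy=4,interpolation=cv2.INTER_CUBIC))
s=sensors.observe(); print(s['opening'],s['contact_force'],s['tool_pos'],s['tool_rot'])
```

```text
0.059721266467095045 [-0.87110273  0.06557401 -4.31869402] [0.57352059 0.01271333 0.15501125] [-1.57330835e+00  5.44653849e-04 -4.06463602e-02]
```

View pics/s5.png

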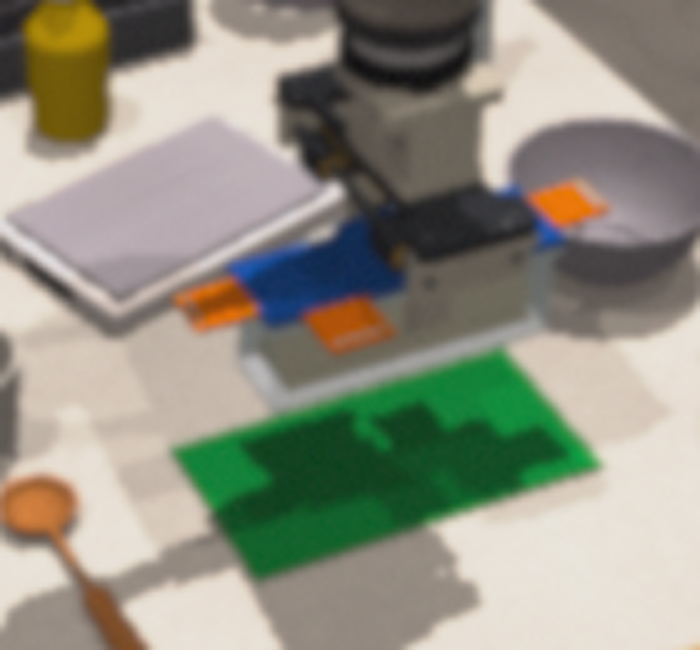

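View pics/c5.png

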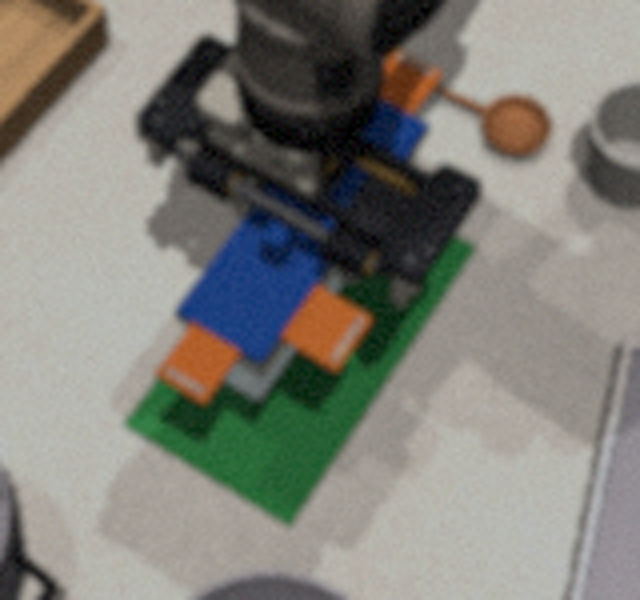

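Box held level with the lid seated over the mat. Lowering slowly.

>>> send_rows(motion=[[[0,0.02,0,0],[0,0.045,0,0],[0,0.065,0,0],[0,0.078,0,0],[0,0.083,0,0],[0,0.086,0,0],[0,0.0875,0,0],[0,0.0885,0,0]]])

```text
time: 7.0
tool_pos: [0.574, 0.0125, 0.0672]
tool_rot: [-1.573, -0.001, -0.041]
contact_force: [0.0, -0.1, -4.8]
opening: 0.0594
```

>>> send_rows(motion=[[[0,0.0005,0,0],[0,0.0012,0,0]]])

```text
time: 7.2
tool_pos: [0.5744, 0.0124, 0.0667]
tool_rot: [-1.573, -0.002, -0.041]
contact_force: [-0.5, 0.9, -5.5]
opening: 0.0598
```

>>> send_rows(motion=[[[0,0.0008,0,0],[0,0.0012,0,0],[0,0.0016,0,0]]])

```text
time: 7.5
tool_pos: [0.5747, 0.0124, 0.0658]
tool_rot: [-1.574, -0.003, -0.041]
contact_force: [-1.6, -0.7, 4.0]
opening: 0.0597
```

>>> send_rows(motion=[[[0,0,0,0],[0,0,0,0],[0,0,0,0],[0,-0.01,0,0],[0,-0.04,0,0],[0,-0.08,0,0],[0,-0.12,0,0],[0,-0.15,0,0]]], gripper=1)

```text
time: 8.3
tool_pos: [0.5747, 0.0128, 0.2194]
tool_rot: [-1.574, -0.007, -0.041]
contact_force: [0.2, -0.2, -0.4]
opening: 0.0919
```

>>> send_rows(motion=[[[0,0,0,0]]])

```text
time: 8.4
tool_pos: [0.5767, 0.0126, 0.2247]
tool_rot: [-1.574, -0.016, -0.041]
contact_force: [0.2, 0.2, 0.6]
opening: 0.0919
```

```bash
cat > d.py <<'E'
from m import *
import sys
tag=sys.argv[1]; zl=float(sys.argv[2]) if len(sys.argv)>2 else .075
c=snap('wrist','w_'+tag); H=hsv(c); h,s,v=[H[...,i].astype(int) for i in range(3)]
b=big((h>100)&(h<125)&(s>110)&(v>50)); print('lid',b.sum(),rect(poly_on(c,b,zl)))
g=((h>50)&(h<80)&(s>120)).astype(np.uint8); P=np.vstack([x[:,0] for x in cv2.findContours(g,0,1)[0] if cv2.contourArea(x)>30]).astype(float) if g.sum()>100 else None
if P is not None: print('mat',rect(np.array([onz(c,q,.003)[:2] for q in P])))
s=sensors.observe(); print(s['time'],s['opening'],s['contact_force'],s['tool_pos'],s['tool_rot'])
d=read_camera('side'); f=d['frame'][130:260,260:400,::-1]; cv2.imwrite(f'pics/s_{tag}.png',cv2.resize(f,None,fx=5,fy=5,interpolation=cv2.INTER_CUBIC))
d=read_camera('scene'); f=d['frame'][150:300,240:400,::-1]; cv2.imwrite(f'pics/c_{tag}.png',cv2.resize(f,None,fx=4,fy=4,interpolation=cv2.INTER_CUBIC))
E
python3 d.py 6
```

```text
lid 9786 (array([571.8,  12.5]), [182.8, 60.8], -0.042)
mat (array([621.6, -39. ]), [133.9, 18.9], -0.049)
8.45 0.09171495904395678 [ 0.13820014  0.32981285 -0.03289059] [0.5759839  0.01270666 0.22284624] [-1.57422253 -0.01321495 -0.0405543 ]
```

View pics/w_6.png

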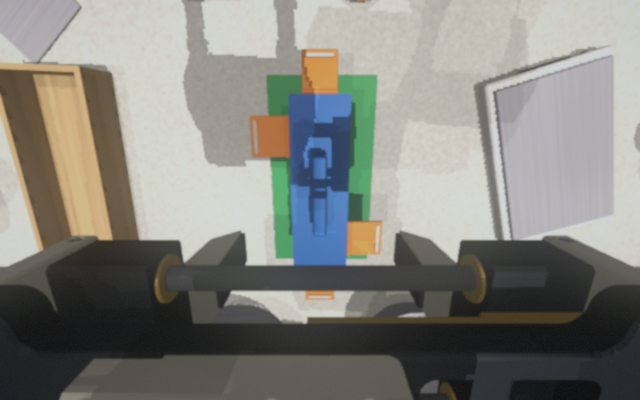

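View pics/c_6.png

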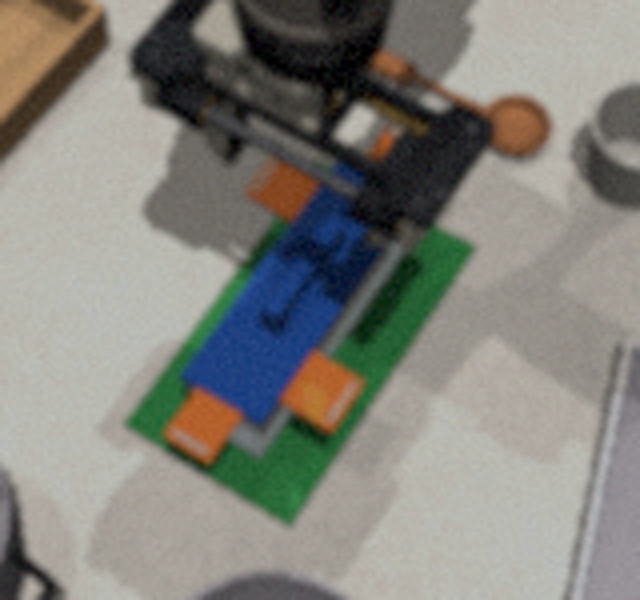

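View pics/s_6.png

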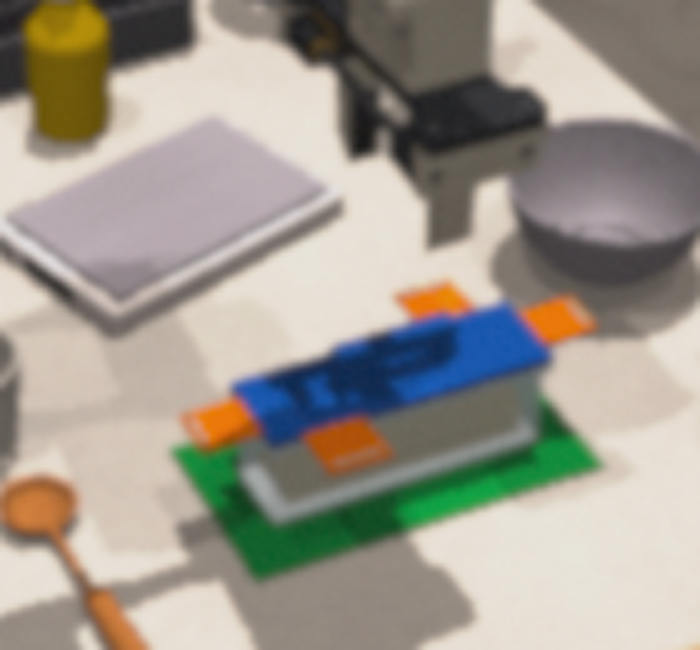

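Box sits centred on the mat, lid seated, clips open (wrist view: left clip (363,238), right (270,137), near (320,70), far (320,293)). Fold the left clip first: straddle the box at lid x=+55 and come down, then squeeze.

>>> send_rows(motion=[[[0.025,0,0.001,0],[0.0537,0.01,0.0017,0],[0.0537,0.045,0.0017,0],[0.0537,0.08,0.0017,0],[0.0537,0.1,0.0017,0],[0.0537,0.115,0.0017,0],[0.0537,0.13,0.0017,0],[0.0537,0.14,0.0017,0]]])

```text
time: 9.35
tool_pos: [0.6276, 0.0121, 0.0767]
tool_rot: [-1.573, -0.002, -0.041]
contact_force: [0.9, 0.2, 1.2]
opening: 0.0917
```

>>> send_rows(motion=[[[0,0.005,0,0],[0,0.009,0,0],[0,0.011,0,0],[0,0.011,0,0]]])

```text
time: 9.75
tool_pos: [0.6276, 0.012, 0.0657]
tool_rot: [-1.573, -0.002, -0.041]
contact_force: [-0.7, -0.3, 0.1]
opening: 0.0915
```

```bash
python3 d.py 7
```

```text
lid 36780 (array([565.1,  12.7]), [113.8, 60.6], -0.039)
mat (array([587.6,  13.6]), [209.6, 127.5], -0.043)
9.8 0.09183761007912664 [-0.50049168 -0.39570321 -0.40528299] [0.62776426 0.01199667 0.06598175] [-1.57346904 -0.00251442 -0.0406877 ]
```

View pics/c_7.png

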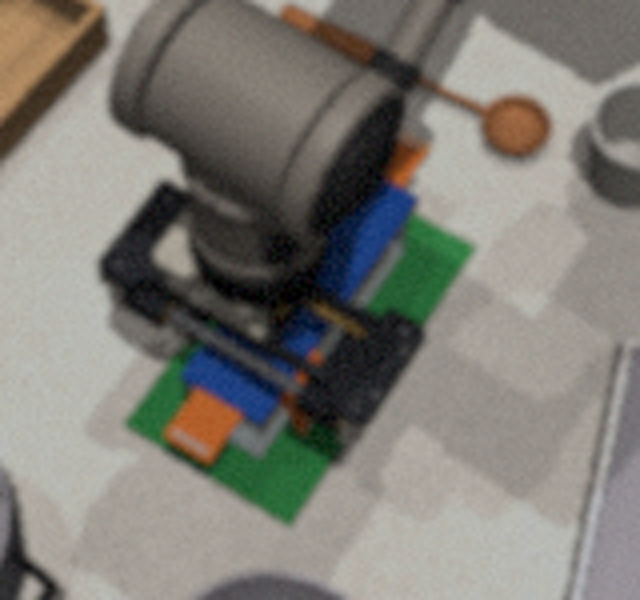

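View pics/w_7.png

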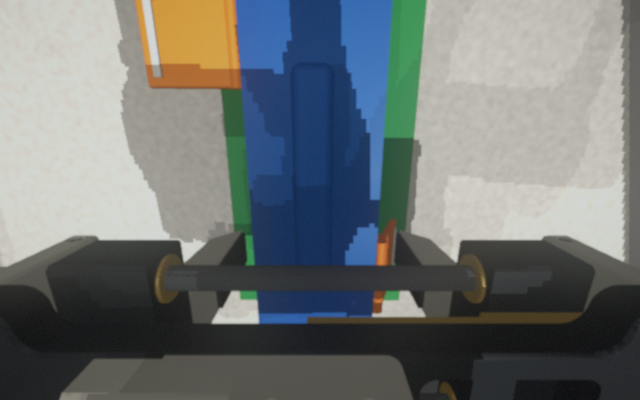

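Left clip is bent down (orange strip at (383,270)). Squeeze.

>>> send_rows(motion=[[[0,0,0,0],[0,0,0,0],[0,0,0,0],[0,0,0,0],[0,0,0,0],[0,0,0,0],[0,0,0,0]]], gripper=0, grip_force=15)

```text
time: 10.6
tool_pos: [0.6279, 0.0118, 0.0662]
tool_rot: [-1.574, -0.003, -0.041]
contact_force: [-0.7, -0.3, 1.2]
opening: 0.064
```

Opening 64 mm = rim + folded clip, as expected. Release, rise, and go to the right clip at x=−55.

>>> send_rows(motion=[[[0,0,0,0],[0,0,0,0],[0,-0.01,0,0],[0,-0.04,0,0],[0,-0.075,0,0],[-0.03,-0.085,-0.001,0],[-0.07,-0.085,-0.003,0],[-0.1,-0.085,-0.0045,0]]], gripper=1)

```text
time: 11.4
tool_pos: [0.5258, 0.0117, 0.1521]
tool_rot: [-1.574, -0.004, -0.041]
contact_force: [-0.2, 0.3, -0.1]
opening: 0.0918
```

>>> send_rows(motion=[[[-0.01,0,0,0],[-0.01,0,0,0]]])

```text
time: 11.6
tool_pos: [0.5148, 0.0123, 0.1532]
tool_rot: [-1.574, -0.004, -0.041]
contact_force: [-0.6, 0.1, 0.9]
opening: 0.0923
```

```bash
python3 d.py 8
```

```text
lid 6625 (array([519.4,  14.1]), [78.5, 60.1], -0.04)
mat (array([616.8,  11. ]), [134.5, 114.6], -1.511)
11.65 0.0918604640281059 [ 0.88579764 -0.60044725  0.73573183] [0.5161595  0.01215115 0.15318289] [-1.57389962 -0.0057767  -0.04059506]
```

View pics/c_8.png

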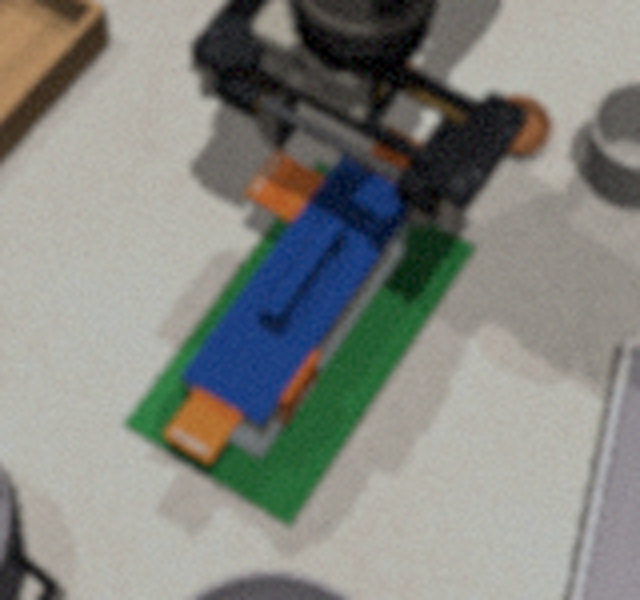

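View pics/w_8.png

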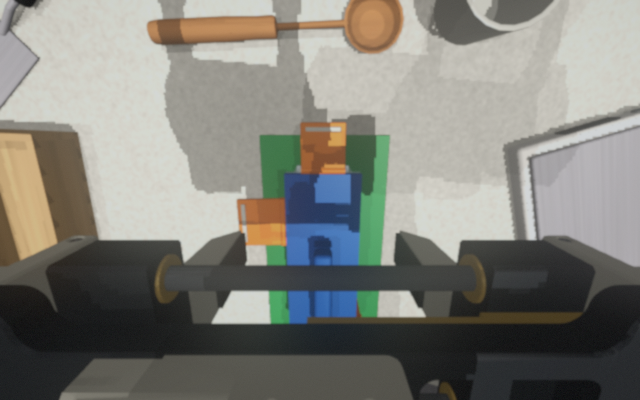

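Left clip is down against the box. Now descend on the right clip.

>>> send_rows(motion=[[[0.003,0.02,0,0],[0.003,0.04,0,0],[0.003,0.053,0,0],[0.003,0.065,0,0],[0.003,0.077,0,0],[0.003,0.087,0,0],[0.003,0.087,0,0]]])

```text
time: 12.45
tool_pos: [0.5199, 0.0116, 0.0642]
tool_rot: [-1.574, -0.003, -0.041]
contact_force: [0.2, -0.2, 0.7]
opening: 0.0918
```

>>> send_rows(motion=[[[0,0,0,0],[0,0,0,0],[0,0,0,0],[0,0,0,0],[0,0,0,0],[0,0,0,0],[0,0,0,0]]], gripper=0, grip_force=15)

```text
time: 13.15
tool_pos: [0.5201, 0.0117, 0.0646]
tool_rot: [-1.574, -0.004, -0.041]
contact_force: [-0.1, 0.4, 2.7]
opening: 0.064
```

Same 64 mm signature. Next the near end clip: rise, shut the fingers, move over its flap.

>>> send_rows(motion=[[[0,0,0,0],[0,0,0,0],[0,-0.01,0,0],[0,-0.04,0,0],[0,-0.075,0,0],[-0.02,-0.11,0.001,0],[-0.05,-0.12,0.002,0],[-0.0653,-0.12,0.0023,0]]], gripper=1)

```text
time: 13.95
tool_pos: [0.4536, 0.0172, 0.1867]
tool_rot: [-1.574, -0.007, -0.04]
contact_force: [-0.5, -0.6, 0.1]
opening: 0.0915
```

>>> send_rows(motion=[[[0,0,0,0],[0,0,0,0],[0,0,0,0],[0,0,0,0],[0,0,0,0],[0,0,0,0]]], gripper=0)

```text
time: 14.55
tool_pos: [0.4537, 0.0172, 0.1864]
tool_rot: [-1.574, -0.007, -0.04]
contact_force: [-0.6, -0.2, 0.4]
opening: 0.0484
```

```bash
python3 d.py 9
```

```text
lid 2106 (array([498.5,  15.1]), [60.0, 36.1], 1.532)
mat (array([615.1,  12.3]), [129.6, 39.1], 1.533)
14.6 0.04446000154087282 [-0.79389578 -0.99308025 -0.19463432] [0.45367917 0.01720031 0.18643252] [-1.57391393 -0.00659047 -0.0404638 ]
```

View pics/w_9.png

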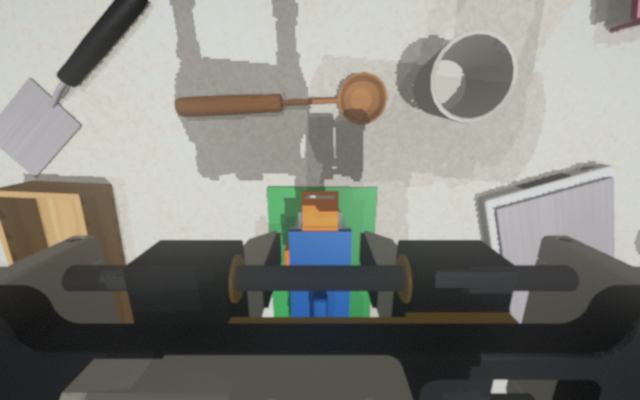

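View pics/s_9.png

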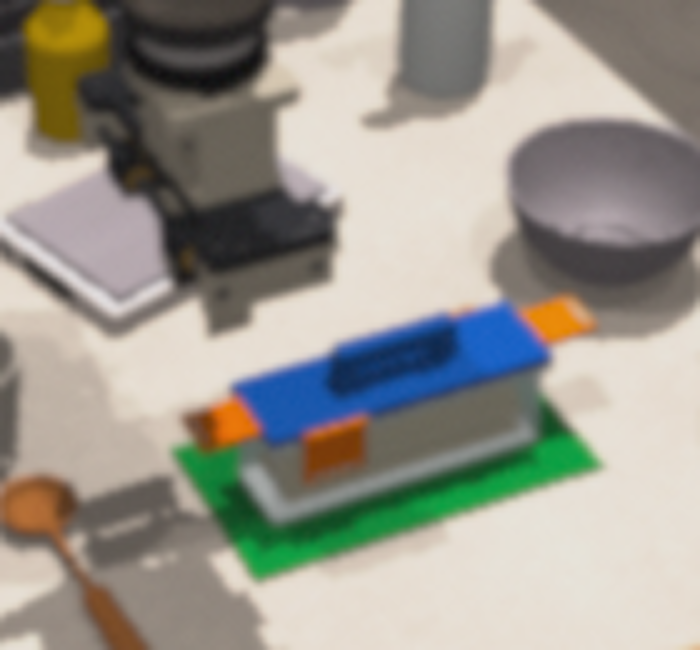

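Right clip lies flat. Now press the near flap down.

>>> send_rows(motion=[[[0,0,0,0],[0,0.02,0,0],[0,0.045,0,0],[0,0.062,0,0],[0,0.078,0,0],[0,0.094,0,0],[0,0.11,0,0],[0,0.126,0,0]]])

```text
time: 15.5
tool_pos: [0.4545, 0.0168, 0.0601]
tool_rot: [-1.574, -0.007, -0.04]
contact_force: [-0.2, -0.5, 0.6]
opening: 0.0
```

>>> send_rows(motion=[[[0.002,0.003,0,0],[0.004,0.003,0,0],[0.006,0.003,0,0],[0.008,0.003,0,0]]])

```text
time: 15.9
tool_pos: [0.4629, 0.0164, 0.0577]
tool_rot: [-1.574, -0.008, -0.04]
contact_force: [-1.2, 0.5, -1.0]
opening: 0.0007
```

```bash
python3 d.py 10
```

```text
Traceback (most recent call last):
  File "d.py", line 5, in <module>
    b=big((h>100)&(h<125)&(s>110)&(v>50)); print('lid',b.sum(),rect(poly_on(c,b,zl)))
  File "m.py", line 3, in big
    n,l,s,ce=cv2.connectedComponentsWithStats(m.astype(np.uint8)); k=1+np.argmax(s[1:,4]); return (l==k).astype(np.uint8)
                                                                       ~~~~~~~~~^^^^^^^^^
ValueError: attempt to get argmax of an empty sequence
```

>>> send_rows(motion=[[[0.001,0,0,0],[0.002,0,0,0],[0.003,0,0,0],[0.003,0,0,0]]])

```text
time: 16.35
tool_pos: [0.465, 0.0164, 0.0579]
tool_rot: [-1.574, -0.006, -0.04]
contact_force: [-6.4, 0.4, 4.3]
opening: 0.0001
```

```bash
sed -i 's/^b=big/if zl>0: b=big/' d.py
cat > e.py <<'E'
from m import *
import sys
tag=sys.argv[1]
s=sensors.observe(); print(s['time'],s['opening'],s['contact_force'],s['tool_pos'],s['tool_rot'])
d=read_camera('side'); f=d['frame'][130:260,260:400,::-1]; cv2.imwrite(f'pics/s_{tag}.png',cv2.resize(f,None,fx=5,fy=5,interpolation=cv2.INTER_CUBIC))
d=read_camera('scene'); f=d['frame'][150:300,240:400,::-1]; cv2.imwrite(f'pics/c_{tag}.png',cv2.resize(f,None,fx=4,fy=4,interpolation=cv2.INTER_CUBIC))
E
python3 e.py 11
```

```text
16.35 0.00011398294964212735 [-6.39715676  0.36652632  4.3404218 ] [0.46501265 0.01639251 0.05788117] [-1.57398049 -0.00550551 -0.0402033 ]
```

View pics/s_11.png

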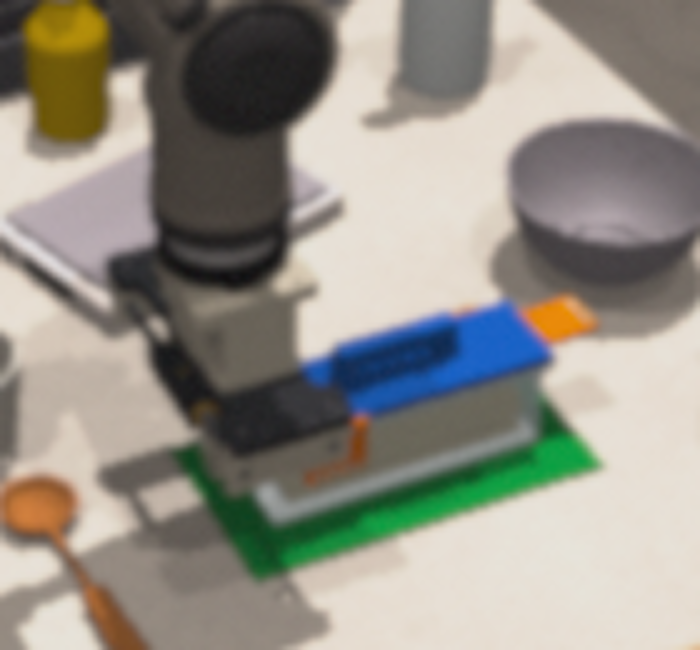

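Contact at the end with 6 N: the near clip is home. Retract, cross above the handle to the far end.

>>> send_rows(motion=[[[-0.01,0,0,0],[-0.018,-0.015,0,0],[-0.015,-0.06,0,0],[0,-0.1,0,0],[0.035,-0.11,0,0],[0.08,-0.11,0,0],[0.125,-0.11,0,0],[0.17,-0.11,0,0]]])

```text
time: 17.25
tool_pos: [0.636, 0.0099, 0.1695]
tool_rot: [-1.574, -0.008, -0.04]
contact_force: [-0.4, -0.4, 0.5]
opening: 0.0006
```

>>> send_rows(motion=[[[0.03,0,0,0],[0.059,0,0,0],[0.063,0,0,0],[0.063,0,0,0]]])

```text
time: 17.65
tool_pos: [0.6989, 0.0073, 0.1692]
tool_rot: [-1.574, -0.007, -0.04]
contact_force: [-0.5, -1.2, 0.5]
opening: 0.0005
```

```bash
python3 e.py 12
```

```text
17.65 0.0005401454311565046 [-0.54149902 -1.16044793  0.47584746] [0.69887293 0.00729101 0.16922718] [-1.57404856 -0.00712295 -0.04021736]
```

View pics/s_12.png

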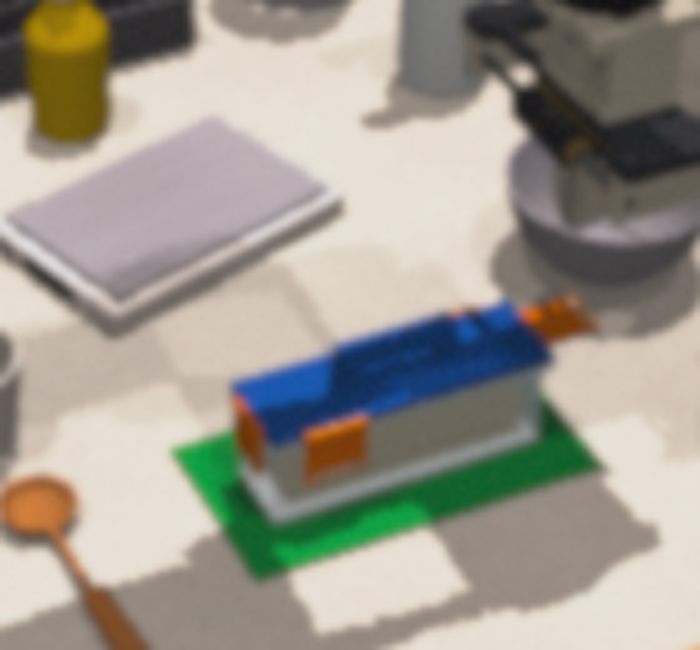

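View pics/c_12.png

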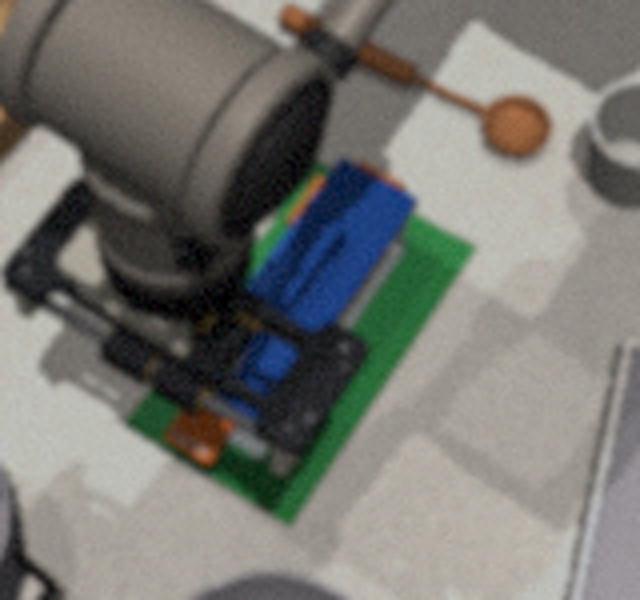

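Near clip down flat. Press the far flap down and inward.

>>> send_rows(motion=[[[-0.004,0.015,0,0],[-0.004,0.032,0,0],[-0.004,0.048,0,0],[-0.004,0.064,0,0],[-0.004,0.08,0,0],[-0.004,0.096,0,0],[-0.004,0.111,0,0],[-0.006,0.111,0,0]]])

```text
time: 18.55
tool_pos: [0.6911, 0.0074, 0.0563]
tool_rot: [-1.574, -0.003, -0.04]
contact_force: [0.8, 0.2, -0.5]
opening: 0.0006
```

>>> send_rows(motion=[[[-0.002,0,0,0],[-0.004,0,0,0],[-0.006,0,0,0],[-0.007,0,0,0],[-0.008,0,0,0],[-0.009,0,0,0]]])

```text
time: 19.15
tool_pos: [0.6828, 0.0077, 0.0569]
tool_rot: [-1.574, -0.005, -0.04]
contact_force: [4.2, -0.8, 0.6]
opening: 0.0004
```

>>> send_rows(motion=[[[-0.0008,0,0,0],[-0.001,0,0,0]]])

```text
time: 19.35
tool_pos: [0.6818, 0.0077, 0.0569]
tool_rot: [-1.574, -0.005, -0.04]
contact_force: [2.8, -0.8, 0.1]
opening: 0.0005
```

>>> send_rows(motion=[[[0.01,0,0,0],[0.018,-0.015,0,0],[0.015,-0.06,0,0],[0,-0.11,0,0],[-0.035,-0.16,0,0],[-0.07,-0.18,0,0],[-0.1,-0.18,0,0],[-0.12,-0.18,0,0]]])

```text
time: 20.15
tool_pos: [0.5586, 0.0135, 0.2378]
tool_rot: [-1.574, -0.005, -0.04]
contact_force: [-0.7, 0.4, -0.7]
opening: 0.0003
```

```bash
python3 d.py 13
```

```text
lid 6686 (array([548.6,  13.2]), [146.0, 60.4], -0.043)
mat (array([595.6,  13.1]), [123.8, 106.9], 1.532)
20.2 0.0007992355973163198 [-0.67744723  1.31654561 -1.56487893] [0.5563467  0.01374842 0.23722278] [-1.57380463 -0.00180811 -0.03978666]
```

View pics/s_13.png

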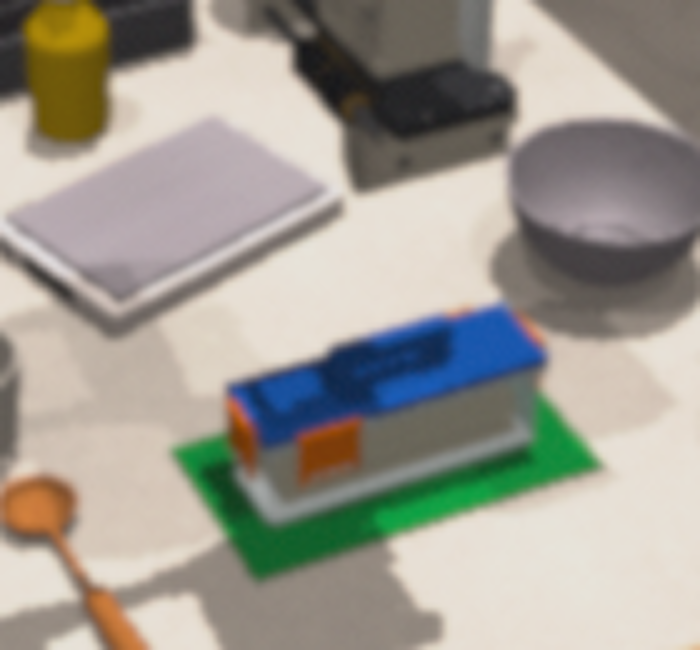

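View pics/w_13.png

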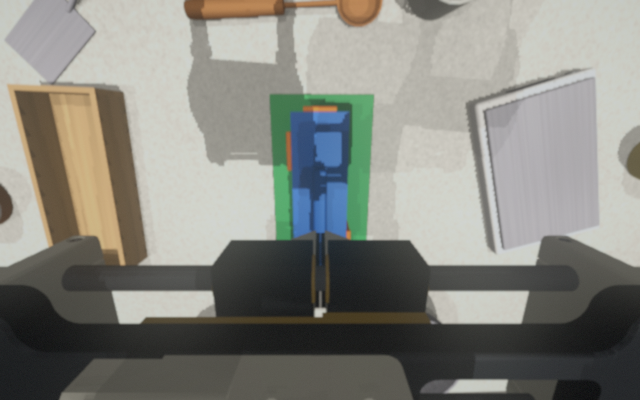

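View pics/c_13.png

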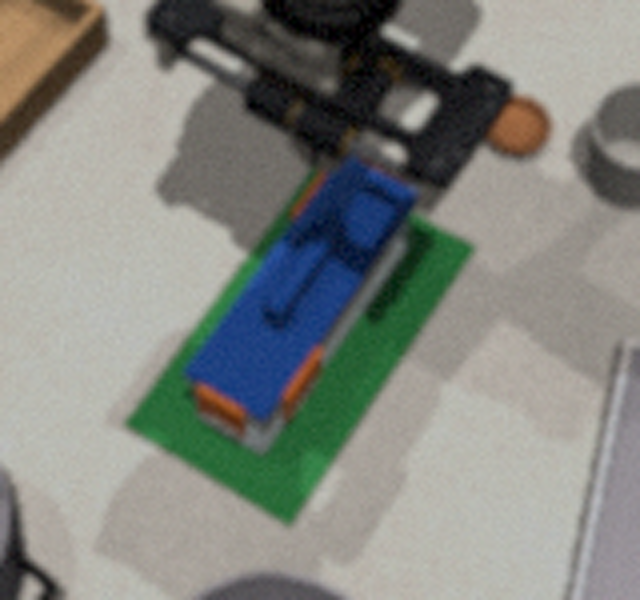

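Box slid only ~2 mm; all four clips hang down. Check them numerically: compare orange pixels with where the folded flaps' corners should project.

```bash
cat > f.py <<'E'
from m import *
import sys
cx,cy,yaw,zb=map(float,sys.argv[1:5])
cu,su=np.cos(yaw),np.sin(yaw)
W=lambda p:(cx+cu*p[0]-su*p[1],cy+su*p[0]+cu*p[1],zb+p[2])
def flap(name,th):
    # outer-face corners; th=0 hanging
    L=36e-3; o=2e-3
    out=o*np.cos(th)+0; 
    pts=[]
    for r in (0,L):
        n=r*np.sin(th)+o*np.cos(th); z=.069-r*np.cos(th)+o*np.sin(th)
        for w in (-1,1):
            if name=='far': p=(.0975+n,w*.017,z)
            if name=='near': p=(-.0975-n,w*.017,z)
            if name=='left': p=(.055+w*.02,.0325+n,z)
            if name=='right': p=(-.055+w*.02,-.0325-n,z)
            pts.append(p)
    return [pts[0],pts[1],pts[3],pts[2]]
for cam,names in (('scene',('far','left')),('side',('near','right'))):
    c=read_camera(cam); H=hsv(c); h,s,v=[H[...,i].astype(int) for i in range(3)]
    o=((h>3)&(h<18)&(s>150)&(v>70)).astype(np.uint8)
    n,l,st,ce=cv2.connectedComponentsWithStats(o)
    vis=cv2.resize(c['frame'][:,:,::-1],None,fx=6,fy=6,interpolation=cv2.INTER_CUBIC)
    for nm in names:
        for th,col in ((0,(255,255,255)),(.25,(255,0,255))):
            q=np.array([proj(c,W(p)) for p in flap(nm,th)]); cv2.polylines(vis,[np.int32(q*6+3)],True,col,1)
            m=q.mean(0)
            if th==0:
                k=np.argmin([np.hypot(*(ce[i]-m)) if st[i,4]>15 and i>0 else 1e9 for i in range(n)]); print(nm,k,'mask',ce[k].round(1),st[k])
            x0,y0=q.min(0);x1,y1=q.max(0); print('  th',th,m.round(1),'area',round(cv2.contourArea(q.astype(np.float32)),1),'bbox',np.round([x0,y0,x1-x0,y1-y0],1))
    x,y=(270,175) if cam=='scene' else (290,180)
    cv2.imwrite(f'pics/f_{cam}.png',vis[y*6:y*6+480,x*6:x*6+480])
E
python3 f.py 0.572 0.012 -0.042 0.003
```

```text
far 23 mask [294.7 251.5] [290 247  11  10  50]
  th 0 [294.6 253.5] area 61.2 bbox [288.7 247.3  11.7  12.5]
  th 0.25 [293.6 254.7] area 104.3 bbox [287.2 247.2  12.9  15.1]
left 22 mask [315.4 244.6] [311 238   9  14  40]
  th 0 [315.7 246.6] area 47.1 bbox [311.5 237.6   8.7  18.1]
  th 0.25 [317.2 247.3] area 96.8 bbox [311.5 237.5  11.3  19.7]
near 4 mask [307.9 216.5] [306 211   5  11  33]
  th 0 [307.1 217.2] area 41.9 bbox [304.7 209.3   4.8  15.9]
  th 0.25 [305.8 217.4] area 63.1 bbox [302.2 209.1   7.3  16.5]
right 5 mask [325.4 219.3] [320 214  12  12  96]
  th 0 [325.6 220. ] area 110.0 bbox [319.5 213.5  12.3  12.9]
  th 0.25 [326.3 220.6] area 134.2 bbox [319.6 213.4  13.3  14.5]
```

View pics/f_scene.png

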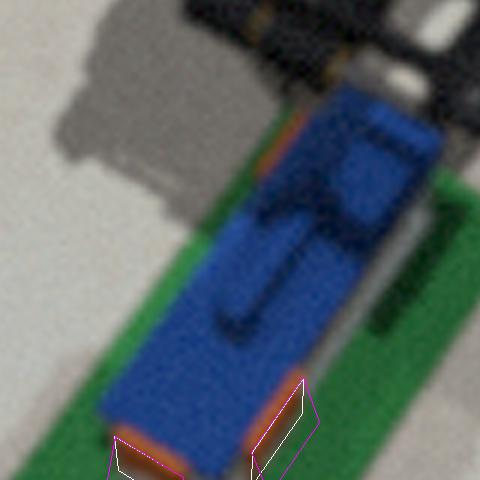

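View pics/f_side.png

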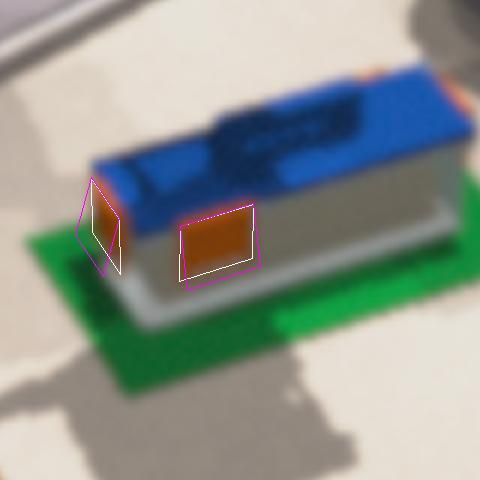

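All four orange areas/positions fit angle 0 (50/61, 40/47, 33/42, 96/110 px versus larger for 0.25 rad). Next, a quick look at the tray from above before carrying.

>>> send_rows(motion=[[[0,-0.015,-0.02,0],[0.01,-0.03,-0.06,0.5],[0.02,-0.045,-0.105,1],[0.03,-0.06,-0.15,1.5],[0.04,-0.06,-0.195,2],[0.05,-0.06,-0.24,2.3],[0.056,-0.06,-0.275,2.3],[0.056,-0.06,-0.295,2.3]]], gripper=0.5)

```text
time: 21.2
tool_pos: [0.6057, -0.2871, 0.2956]
tool_rot: [-1.573, -0.003, -0.083]
contact_force: [-0.4, 0.5, 0.2]
opening: 0.0458
```

>>> send_rows(motion=[[[0,0,0,0],[0,0,0,0]]])

```text
time: 21.4
tool_pos: [0.6058, -0.2865, 0.2946]
tool_rot: [-1.572, -0.002, -0.083]
contact_force: [0.3, 0.1, -0.6]
opening: 0.0459
```

Run:
```python
from m import *
c=snap('wrist','w_tray'); s=sensors.observe(); print(s['time'],s['tool_pos'],s['tool_rot'])
np.savez('tray.npz',**{k:np.array(v) for k,v in c.items()})
```

```text
21.45 [ 0.60595741 -0.28567685  0.29519866] [-1.57217065 -0.00266958 -0.08187014]
```

View pics/w_tray.png

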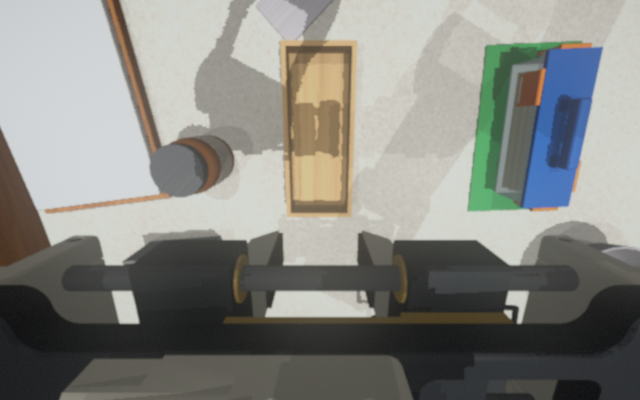

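Whole tray visible: rim corners about (281,41), (357,41), (352,215), (287,215); lid at (565,130).

Run:
```python
from m import *
c=dict(np.load('tray.npz')); H=hsv(c); h,s,v=[H[...,i].astype(int) for i in range(3)]
m=((h>8)&(h<24)&(s>70)&(v>60)); m[:, :270]=0; m[:,370:]=0; m[225:]=0
t=big(m); t=cv2.morphologyEx(t,cv2.MORPH_OPEN,np.ones((3,3))); print(t.sum(),rect(poly_on(c,t,.047)))
for uv in [(281,41),(357,41),(352,215),(287,215)]: print(onz(c,uv,.047)[:2].round(4))
b=big((h>100)&(h<125)&(s>110)&(v>50)); print('lid',b.sum(),rect(poly_on(c,b,.075)))
z=cv2.resize(c['frame'][25:235,255:385,::-1],None,fx=2.8,fy=2.8); cv2.imwrite('pics/trz.png',z)
```

```text
12196 (array([ 551. , -283.9]), [224.8, 92.7], -0.082)
[ 0.4353 -0.3198]
[ 0.443  -0.2273]
[ 0.667  -0.2448]
[ 0.6592 -0.3386]
lid 7071 (array([571.6,  11.6]), [189.0, 62.2], -0.035)
```

>>> send_rows(motion=[[[-0.004,0.01,0.02,0],[-0.012,0.02,0.06,-0.5],[-0.021,0.035,0.105,-1],[-0.03,0.05,0.15,-1.5],[-0.039,0.065,0.195,-2],[-0.048,0.08,0.24,-2.4],[-0.056,0.09,0.28,-2.4],[-0.0587,0.1,0.2942,-2.4]]])

```text
time: 22.25
tool_pos: [0.5703, 0.0178, 0.195]
tool_rot: [-1.571, -0.003, -0.034]
contact_force: [-0.0, 0.8, 0.2]
opening: 0.0456
```

>>> send_rows(motion=[[[0,0,0,0],[0,0,0,0]]])

```text
time: 22.45
tool_pos: [0.5702, 0.0186, 0.1956]
tool_rot: [-1.571, -0.003, -0.032]
contact_force: [0.0, -0.2, -0.1]
opening: 0.0461
```

```bash
python3 d.py 14
```

```text
lid 10667 (array([557.5,  12.6]), [161.1, 60.6], -0.047)
mat (array([613.8,  11.1]), [127.9, 118.5], 1.464)
22.5 0.045750640051070345 [ 0.16151837  0.13422192 -0.32580063] [0.57063444 0.01750277 0.19580171] [-1.57148331 -0.00417627 -0.03367321]
```

View pics/w_14.png

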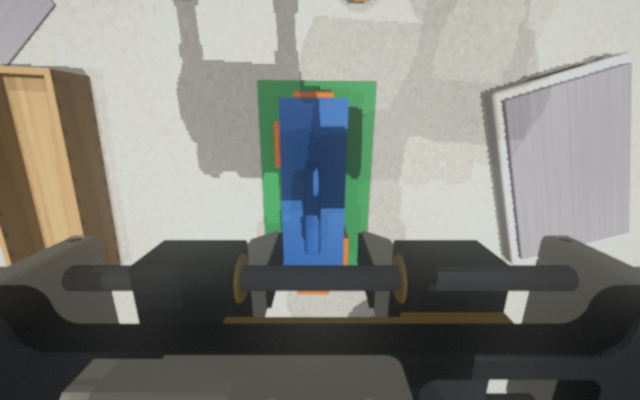

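>>> send_rows(motion=[[[0.001,0.02,-0.004,0.5],[0.001,0.045,-0.006,0.5],[0.001,0.063,-0.006,0.5],[0.001,0.077,-0.006,0.5],[0.001,0.086,-0.006,0.5],[0.001,0.091,-0.006,0.5],[0.001,0.092,-0.006,0.5]]])

```text
time: 23.3
tool_pos: [0.5721, 0.0099, 0.1036]
tool_rot: [-1.571, -0.004, -0.045]
contact_force: [0.4, -0.3, 0.5]
opening: 0.0462
```

```bash
python3 d.py 15
```

```text
lid 18103 (array([532.6,  14.4]), [111.4, 60.2], -0.037)
mat (array([570.8,  14.3]), [229.8, 127.0], -0.045)
23.35 0.04593243574263638 [ 0.69707367  0.39486715 -0.20437935] [0.57226894 0.0100706  0.10389266] [-1.57139642 -0.00469255 -0.04484791]
```

View pics/w_15.png

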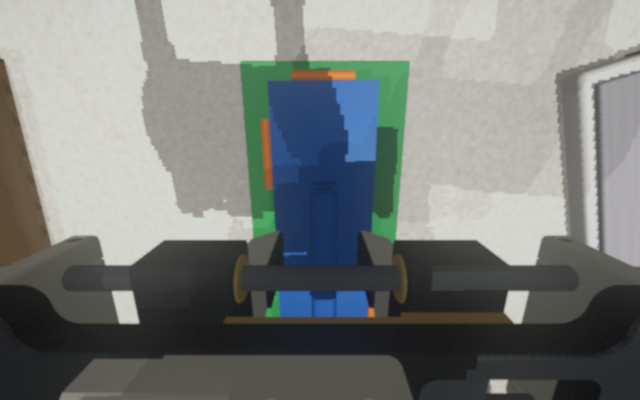

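>>> send_rows(motion=[[[0,0,0.0025,0],[0,0,0.0025,0],[0,0,0.0025,0],[0,0,0.0025,0],[0,0,0.0025,0],[0,0,0.0025,0],[0,0,0.0025,0],[0,0,0.0025,0]]], gripper=0, grip_force=45)

```text
time: 24.25
tool_pos: [0.5726, 0.0126, 0.1044]
tool_rot: [-1.572, -0.006, -0.044]
contact_force: [0.0, -1.2, 0.8]
opening: 0.0138
```

>>> send_rows(motion=[[[0,0,0,0],[0,-0.003,0,0],[0,-0.008,0,0],[0,-0.015,0,0],[0,-0.015,0,0]]])

```text
time: 24.75
tool_pos: [0.573, 0.0127, 0.1204]
tool_rot: [-1.572, -0.007, -0.044]
contact_force: [0.3, -0.2, -5.7]
opening: 0.014
```

```bash
python3 d.py 16
```

```text
lid 16650 (array([537.,  15.]), [123.1, 66.2], -0.039)
mat (array([545.5,  15.4]), [130.6, 126.9], -0.044)
24.8 0.013690182522120202 [ 0.0697367  -0.01558534 -6.30186768] [0.57278474 0.01273042 0.11996831] [-1.57159538 -0.00661403 -0.04443392]
```

View pics/s_16.png

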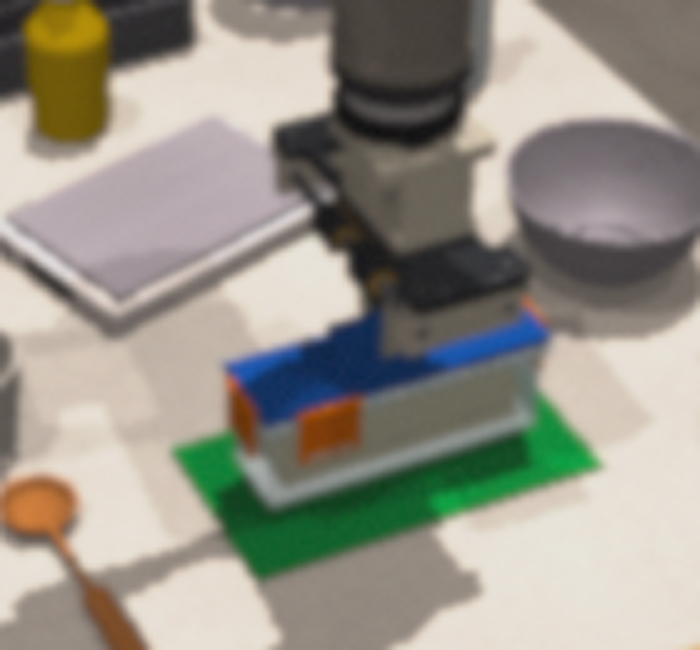

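Box, lid and clips come up together, level. Carry to above the tray.

>>> send_rows(motion=[[[0,-0.012,0,0],[0,-0.03,0,0],[0,-0.05,-0.004,0],[-0.001,-0.062,-0.016,0.3],[-0.001,-0.068,-0.034,0.5],[-0.002,-0.07,-0.058,0.8],[-0.003,-0.07,-0.084,1],[-0.003,-0.07,-0.11,1.2]]])

```text
time: 25.7
tool_pos: [0.5636, -0.0985, 0.1899]
tool_rot: [-1.572, -0.005, -0.066]
contact_force: [-0.2, 0.1, -5.2]
opening: 0.0138
```

>>> send_rows(motion=[[[0,0,-0.025,0.2],[-0.001,0,-0.05,0.3],[-0.001,0,-0.075,0.5],[-0.002,0,-0.1,0.7],[-0.003,0,-0.125,0.9],[-0.004,0,-0.147,1],[-0.004,0,-0.163,1],[-0.004,0,-0.171,1]]])

```text
time: 26.5
tool_pos: [0.5478, -0.2707, 0.19]
tool_rot: [-1.572, -0.005, -0.085]
contact_force: [1.4, 0.9, -5.3]
opening: 0.0136
```

>>> send_rows(motion=[[[0,0,0,0],[0,0,0,0]]])

```text
time: 26.7
tool_pos: [0.5478, -0.2702, 0.19]
tool_rot: [-1.571, -0.005, -0.085]
contact_force: [-0.1, 0.8, -5.4]
opening: 0.0139
```

```bash
cat > g.py <<'E'
from m import *
import sys
tag=sys.argv[1]
s=sensors.observe(); print(s['time'],s['opening'],s['contact_force'],s['tool_pos'],s['tool_rot'])
snap('wrist','w_'+tag)
d=read_camera('side'); f=d['frame'][190:330,310:460,::-1]; cv2.imwrite(f'pics/s_{tag}.png',cv2.resize(f,None,fx=4.2,fy=4.2,interpolation=cv2.INTER_CUBIC))
d=read_camera('scene'); f=d['frame'][110:240,160:300,::-1]; cv2.imwrite(f'pics/c_{tag}.png',cv2.resize(f,None,fx=4.5,fy=4.5,interpolation=cv2.INTER_CUBIC))
E
python3 g.py 17
```

```text
26.7 0.013870881963305706 [-0.08533968  0.79479025 -5.35030535] [ 0.54775573 -0.2702152   0.18995561] [-1.57126146 -0.00485596 -0.08492796]
```

View pics/w_17.png

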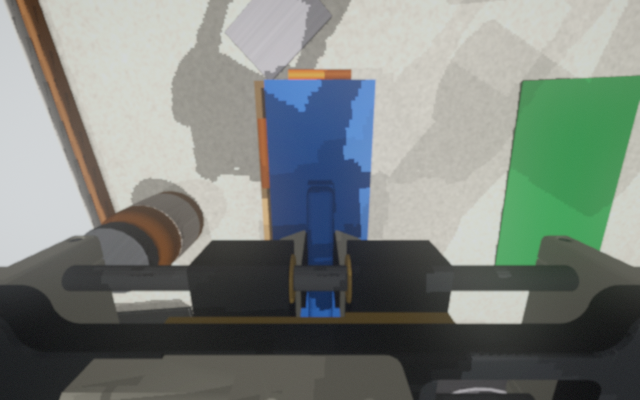

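View pics/s_17.png

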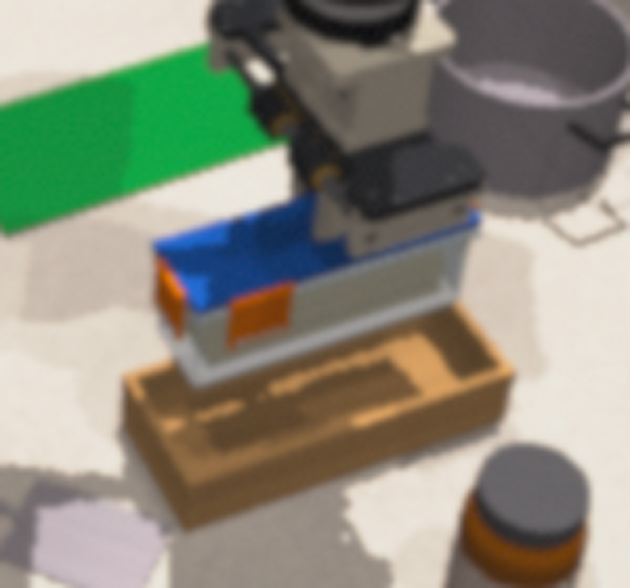

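View pics/c_17.png

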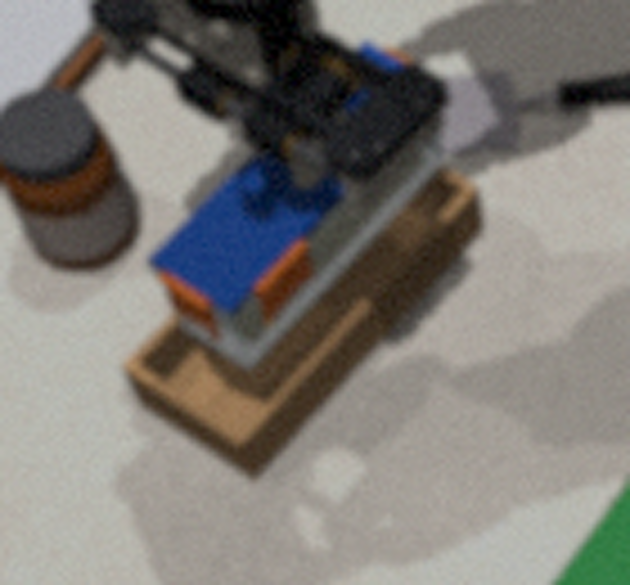

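>>> send_rows(motion=[[[0.003,0,-0.006,0],[0.0053,0.005,-0.0129,0],[0.0053,0.015,-0.0129,0],[0.0053,0.025,-0.0129,0],[0.0053,0.032,-0.0129,0],[0.0053,0.035,-0.0129,0],[0.0053,0.035,-0.0129,0]]])

```text
time: 27.55
tool_pos: [0.5521, -0.2827, 0.1543]
tool_rot: [-1.571, -0.004, -0.084]
contact_force: [-0.8, -0.3, -5.1]
opening: 0.0134
```

```bash
python3 g.py 18
python3 - <<'E'
from m import *
for cam in ('scene','side','wrist'):
    c=read_camera(cam); vis=cv2.resize(c['frame'][:,:,::-1],None,fx=4,fy=4,interpolation=cv2.INTER_CUBIC)
    s=sensors.observe(); p=s['tool_pos']; 
    def quad(cx,cy,yaw,L,Wd,z,col):
        cu,su=np.cos(yaw),np.sin(yaw); q=[proj(c,(cx+cu*a-su*b,cy+su*a+cu*b,z)) for a,b in ((-L,-Wd),(L,-Wd),(L,Wd),(-L,Wd))]
        cv2.polylines(vis,[np.int32(np.array(q)*4+2)],True,col,1)
    quad(.551,-.2835,-.082,.114,.047,.047,(0,255,255)); quad(.551,-.2835,-.082,.108,.041,.047,(255,255,0))
    quad(p[0]-.001,p[1],-.083,.095,.030,p[2]-.1014+.072,(255,255,255)); quad(p[0]-.001,p[1],-.083,.091,.026,p[2]-.1014,(255,0,255))
    x,y,w,hh={'scene':(165,110,130,130),'side':(320,210,140,120),'wrist':(180,40,200,140)}[cam]
    cv2.imwrite(f'pics/q_{cam}.png',vis[y*4:(y+hh)*4,x*4:(x+w)*4])
E
```

```text
27.55 0.013355234814221476 [-0.76223568 -0.27218712 -5.11678038] [ 0.55210466 -0.28270927  0.15429306] [-1.57075003 -0.00376618 -0.08366688]
```

View pics/q_scene.png

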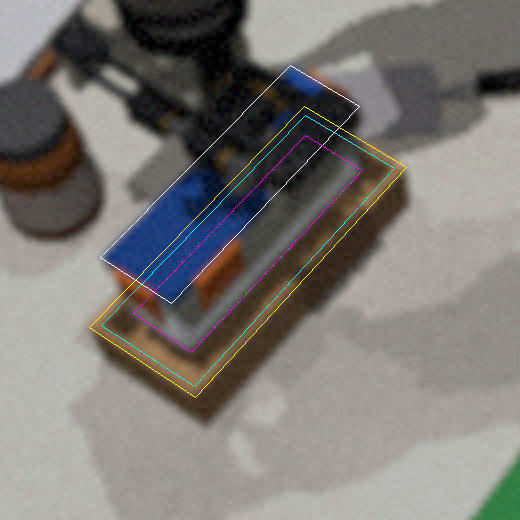

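View pics/q_side.png

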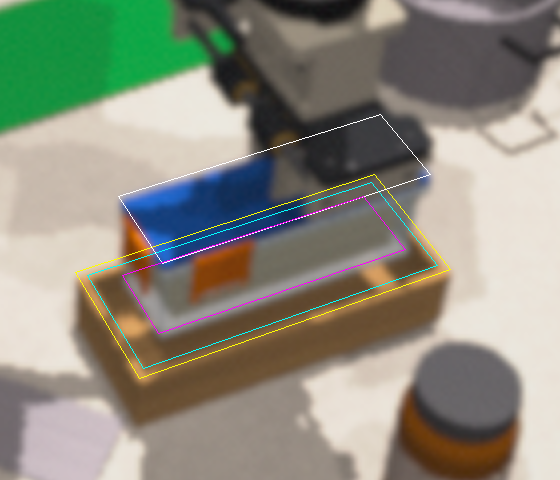

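View pics/q_wrist.png

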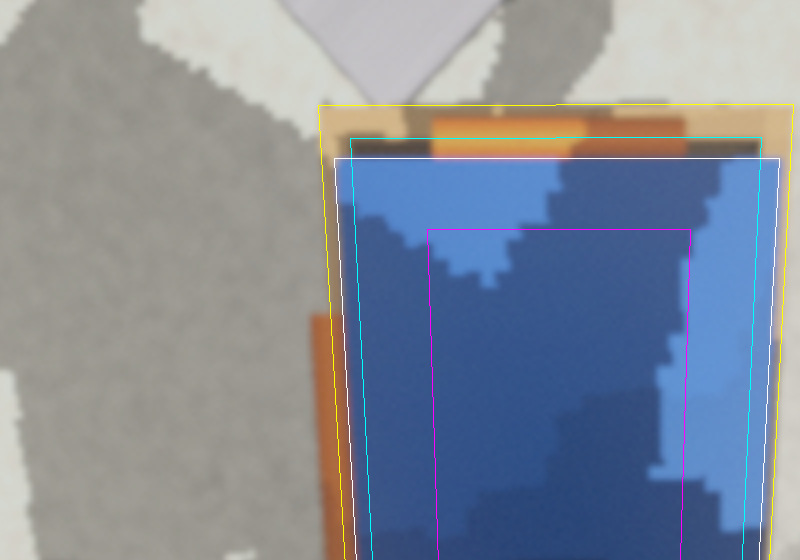

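Overlays agree in all three views: the box underside sits well inside the tray opening. Lower it.

>>> send_rows(motion=[[[0,0.008,0,0],[0,0.018,0,0],[0,0.028,0,0],[0,0.036,0,0],[0,0.041,0,0],[0,0.044,0,0],[0,0.0455,0,0],[0,0.0462,0,0]]])

```text
time: 28.65
tool_pos: [0.553, -0.2832, 0.1095]
tool_rot: [-1.572, -0.006, -0.084]
contact_force: [-0.6, 0.2, -5.4]
opening: 0.0135
```

>>> send_rows(motion=[[[0,0.0005,0,0],[0,0.001,0,0],[0,0.001,0,0]]])

```text
time: 28.95
tool_pos: [0.5532, -0.2834, 0.109]
tool_rot: [-1.573, -0.007, -0.084]
contact_force: [0.5, 0.8, -3.7]
opening: 0.0138
```

>>> send_rows(motion=[[[0,0.0008,0,0],[0,0.0015,0,0],[0,0.002,0,0]]])

```text
time: 29.25
tool_pos: [0.5536, -0.2837, 0.1075]
tool_rot: [-1.573, -0.008, -0.084]
contact_force: [-0.3, -0.8, 1.4]
opening: 0.0139
```

```bash
python3 g.py 19
```

```text
29.25 0.013932275482354043 [-0.33687667 -0.80503236  1.37265915] [ 0.55360934 -0.2836967   0.10747346] [-1.57332466 -0.00826259 -0.08368538]
```

View pics/s_19.png

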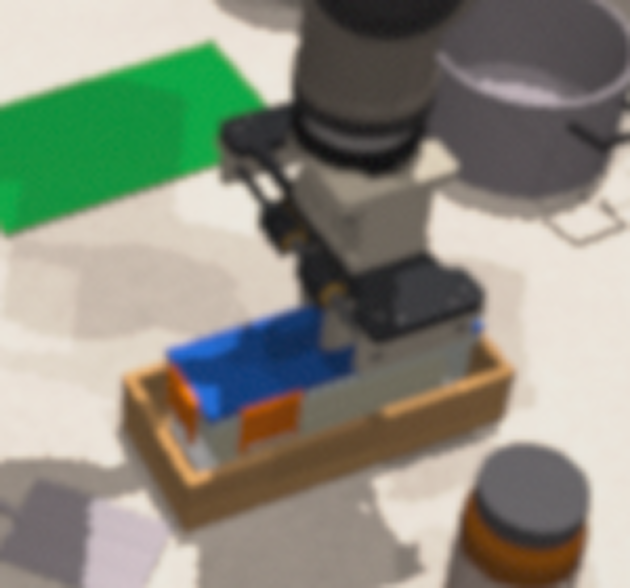

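Down at the predicted height (0.1075), load off. Release and rise.

>>> send_rows(motion=[[[0,0,0,0],[0,0,0,0],[0,0,0,0],[0,0,0,0],[0,-0.01,0,0],[0,-0.04,0,0],[0,-0.08,0,0],[0,-0.12,0,0]]], gripper=0.5)

```text
time: 30.2
tool_pos: [0.5524, -0.2831, 0.2293]
tool_rot: [-1.573, -0.008, -0.084]
contact_force: [1.0, 0.3, 0.5]
opening: 0.0458
```

>>> send_rows(motion=[[[0.02,-0.02,0.02,0],[0.06,-0.04,0.05,0],[0.08,-0.05,0.08,0],[0.08,-0.05,0.1,0],[0.08,-0.05,0.1,0]]])

```text
time: 30.7
tool_pos: [0.6403, -0.187, 0.2801]
tool_rot: [-1.572, -0.008, -0.08]
contact_force: [-0.0, -0.1, 0.4]
opening: 0.0456
```

```bash
python3 g.py 20
python3 - <<'E'
from h import *
snap('scene','scene_end'); snap('side','side_end')
E
python3 f.py 0.552 -0.2835 -0.083 0.006
```

```text
30.7 0.045620794832391696 [-0.01707551 -0.10264363  0.3610905 ] [ 0.64032352 -0.1870172   0.28005872] [-1.57249749 -0.00771964 -0.07997678]
far 21 mask [201.3 192.2] [196 188  11  10  42]
  th 0 [202.5 194.5] area 48.1 bbox [196.3 187.9  12.3  13.1]
  th 0.25 [201.3 195.5] area 83.5 bbox [196.3 187.8  10.   15.3]
left 18 mask [221.3 188.1] [217 181  10  15  50]
  th 0 [223.3 189.2] area 89.4 bbox [217.3 180.5  11.9  17.3]
  th 0.25 [224.5 189.8] area 129.0 bbox [217.2 180.4  14.3  18.8]
near 6 mask [352.3 284.6] [349 278   8  15  69]
  th 0 [351.8 286. ] area 61.6 bbox [348.5 276.6   6.6  18.8]
  th 0.25 [350.2 286.2] area 95.6 bbox [345.4 276.4   9.7  19.6]
right 7 mask [373.8 289.6] [367 284  15  13 117]
  th 0 [373.6 290.3] area 124.9 bbox [366.1 283.3  15.2  14.1]
  th 0.25 [374.4 291.3] area 165.4 bbox [367.1 283.1  14.6  16.4]
```

View pics/s_20.png

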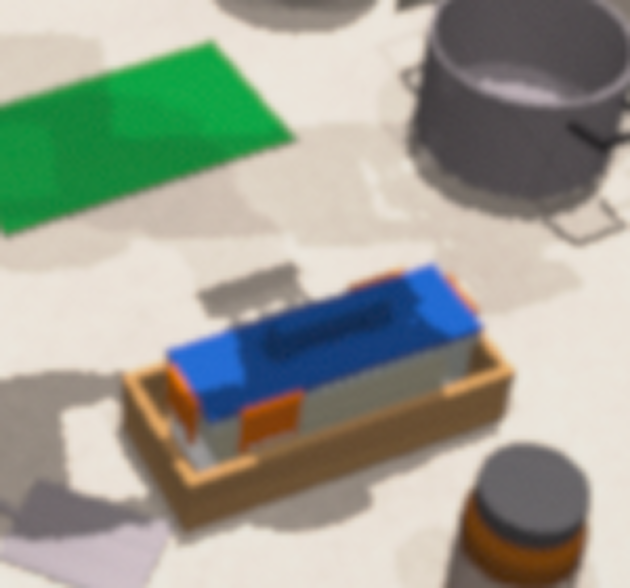

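View pics/scene_end.png

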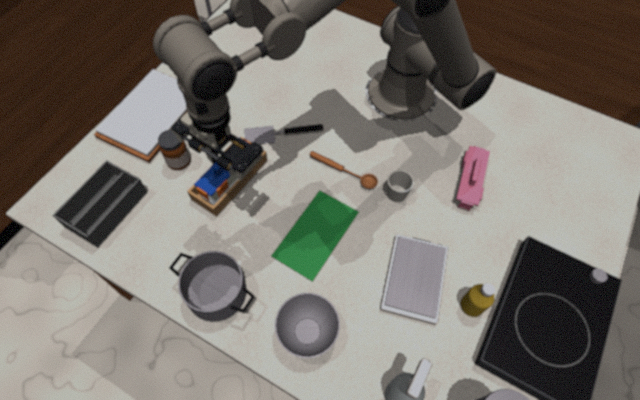

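View pics/w_20.png

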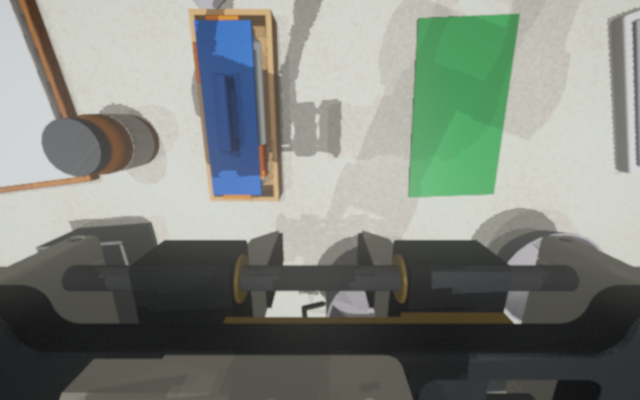

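The box stands in the tray clear of the walls and the bystanders are at their original pixels. Handing in.

```bash
python3 -c "
from cell import hand_in
print(hand_in())"
```

```text
the job is handed in; nothing more can be done
None
```

The box is in the wooden tray with all four clips folded, standing on the floor, and I handed the job in at about 31 s.

- **Moving to the mat:** I gripped across the long walls, lifted the box off the scale and set it down centred on the mat. Then I let go.
- **Clips:** I folded the left and right clips by straddling the box and squeezing, with the opening reading 64 mm both times. I pushed the two end clips home with shut fingers until they met firm resistance (6.4 N near, about 4 N far).
- **Tray:** I carried box and lid by the handle, which took about 5–6 N, and lowered them until the load came off at a TCP height of 0.1075 m; I had predicted 0.1074. Then I released the handle and moved away.

**Last checks**
- On the mat, the orange areas of all four clips fitted angle 0 and not 0.25 rad.
- In the tray, all four clips still looked home. The left clip's area there was smaller than predicted (50 of 89 px).
- The box sits level inside the tray walls with the lid on.
- The bowl, cup, jar, bottle, spoon and spatula are where they started.

**Imperfections**
- In the first grip the pads bore on the 60 mm rim (opening 60 mm), not the 52 mm wall below it. The handle under the gripper's body kept me from going lower.
- The final push on the far clip slid the box about 2–3 mm on the mat.

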